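# Match marble edge samples with radius leaves and mark them on the rail

## Robot

A 6-joint arm with a two-finger parallel gripper is mounted at the origin on the work surface. World frame = base frame: x ahead of the robot, y to its left, z up, the work surface at z = 0. Lengths are in m, angles in rad, forces in N, time in s.
With the tool pointing down it reaches from about 0.35 to 0.85 m from the base axis. Payload 8.1 kg.
Tool frame: the origin (TCP) lies at the centre of the arm's flange, where the gripper is bolted on; the fingertips stand 186 mm ahead of it and the grasp point (between the pads) lies 167 mm ahead of it; z points along the fingers, y is the direction in which the jaws open and shut (so a half turn about z gives the same grasp; the last joint's range is limited). The gripper opens to 93 mm and grips with 3 to 60 N. Pads are 15 mm wide; open, the fingers measure 128 mm over their backs; the gripper's body (75 mm by 188 mm) begins 65 mm behind the grasp point.
Start: joints at [-1.302, 0.13, 1.488, -0, 1.523, -0.085], TCP at [0.208, -0.563, 0.405] pointing down, gripper open.
Joint ranges: [-2.96, 2.96], [-0.89, 2.26], [0.02, 2.5], [-1.34, 4.48], [0, 2.73], [-2.66, 2.66]. Speed limits (rad/s): [2.39, 2.39, 2.79, 3.14, 3.14, 3.14].

## Interface

Orientations are given as a rotation vector (axis times angle).
In Python, from plant import robot, viewer, order gives the robot as it stands.
- The arm moves only by the tool apply_moves, never from a script. Its argument "deltas" is a list of rows, each a list of 3 entries, a list of its own where there are three numbers: the finger opening in mm, from 0 to 93, then the shift along the tool's x, y, z in mm, then the turn about the tool's z in rad. In form: [[grip, [dx, dy, dz], yaw], ...]. A call has 1 to 5 rows; each row shifts and turns the commanded pose from where the row before left it, along the tool's axes as they then stand; what a row does not reach is not made up. A row lasts 1/8 s, in which the tool goes at most 62.5 mm and 10.7 degrees, less where a joint would pass 70% of its speed; a pose out of reach is approached as far as the arm can. A call is refused whole if a number of a shift passes 62.5 or a number of a turn 0.188, either way. A call with a gripper value outside its range is refused whole. The fingers move at their own pace and stop on an object; "grip_force" is the grip in N (left out, the last holds). Time passes only in rows, so rows that do not move let the fingers close. It gives the time, the measured TCP pose, the force and the opening at its end, in the units of the state.
- robot.read_state(): the state, without advancing time (a new reading comes with each control period).
- viewer.read_camera(name): name is "side" or "top"; returns the picture (400x640x3 uint8, blue, green, red); there is no depth.
- viewer.get_calibration(name): a dict with "fx", "fy", "cx", "cy" (pixels), "R" (3x3) and "t" (3): a world point X has camera coordinates R X + t. Camera axes: x right, y down, z forward; pixel columns grow to the right and rows downward; lengths in m; the calibration is good to about 2 mm. A picture is of the moment at which its call begins. get_calibration takes no time and is no camera call.
- order.close_job(): hands the job in, once; it reports no verdict.
The state is a dict: "t": time; "q": joint angles; "dq": joint speeds; "joint_torque": joint torques, N m; "tool_pos": TCP position; "orientation": TCP orientation; "force": force on the tool from outside, world axes, zero at the start; "wrist_torque": the same for the moment, N m; "opening": finger opening in m.
Only numpy, scipy, OpenCV 4.12 (cv2) and the standard library are available. Lean on these libraries where they do the work, as an engineer would, in place of code of your own. Each camera call takes 0.05 s, during which the arm holds its last target. There are 200 camera calls.

## Task

The marble for renewing the grooming table's edge has come as a row of unmarked samples in front of the steel rail, and the radius leaves to match stand in the slotted bamboo tray. Working from the smallest leaf to the largest, try each leaf square across the samples, hollow foot over the rounded noses or round foot down in the coves, until you have the one marble edge it sits on closely without rocking, hold it seated and still there for a moment, and then drape the leaf by its slot over the rail, straight behind that sample, so that it marks it. Let every sample stand where it is (should one get knocked, its leaf must still hang straight behind it in the end), and leave the other things on the table alone.

Things in the scene. Friction and masses are not known exactly. Their poses are not given: they have to be found in the camera images.
- leaf_a: Radius 8 mm leaf (None: absent), a 10 mm aluminium plate (thickness y, z up). Origin: level with its feet, under the middle of the hanging slot, which is 25 mm wide, open below, top at z 75. Above that the bridge to grip, 32 mm tall, 64 mm wide. Two legs 16 mm wide: at -x with a half-round foot, arc centre x -20.4, z 8; at +x with a flared hollow foot 23 mm wide, 120 degree arc, centre x 20.4, z -4. 0.11 kg
- leaf_a_hollow (a point): Centre of the hollow foot's concave arc of radius 8 mm: it lies below the foot, x = 20.4 mm, z = -4.0 mm in the leaf's frame.
- sample_a: Loose nosed sample: marble slab 16 mm thick, its top edge a half round of radius 8 mm, crown 60 mm up; 60 mm long (its y), on a dark wooden plinth 66 x 72 x 14 mm. Origin: centre of the underside. 0.75 kg. Axis of its half round: along y at x = 0, z = 52.0 mm. It fits the hollow foot of leaf_a: seated, the foot's arc centre lies on this axis, the plate square across it.
- leaf_b: Radius 12 mm leaf (None: absent), a 10 mm aluminium plate (thickness y, z up). Origin: level with its feet, under the middle of the hanging slot, which is 24 mm wide, open below, top at z 75. Above that the bridge to grip, 32 mm tall, 78 mm wide. Two legs 24 mm wide: at -x with a half-round foot, arc centre x -23.9, z 12; at +x with a flared hollow foot 30 mm wide, 120 degree arc, centre x 23.9, z -6. 0.15 kg
- leaf_b_round (a point): Centre of the round foot's half circle of radius 12 mm (in mid thickness), x = -23.9 mm, z = 12 mm in the leaf's frame.
- sample_b: Loose coved sample: marble block 35 mm wide with a trough of radius 12 mm along its top, lips 60 mm up; 60 mm long (its y), on a dark wooden plinth 66 x 72 x 14 mm. Origin: centre of the underside. 0.75 kg. Axis of its trough: along y at x = 0, z = 64.1 mm. It fits the round foot of leaf_b: seated, the foot's arc centre lies on this axis, the plate square across it.
- leaf_c: Radius 16 mm leaf (None: absent), a 10 mm aluminium plate (thickness y, z up). Origin: level with its feet, under the middle of the hanging slot, which is 23 mm wide, open below, top at z 75. Above that the bridge to grip, 32 mm tall, 91 mm wide. Two legs 32 mm wide: at -x with a half-round foot, arc centre x -27.4, z 16; at +x with a flared hollow foot 37 mm wide, 120 degree arc, centre x 27.4, z -8. 0.19 kg
- leaf_c_hollow (a point): Centre of the hollow foot's concave arc of radius 16 mm: it lies below the foot, x = 27.4 mm, z = -8.0 mm in the leaf's frame.
- sample_c: Loose nosed sample: marble slab 32 mm thick, its top edge a half round of radius 16 mm, crown 60 mm up; 60 mm long (its y), on a dark wooden plinth 66 x 72 x 14 mm. Origin: centre of the underside. 0.75 kg. Axis of its half round: along y at x = 0, z = 44.0 mm. It fits the hollow foot of leaf_c: seated, the foot's arc centre lies on this axis, the plate square across it.
- leaf_d: Radius 20 mm leaf (None: absent), a 10 mm aluminium plate (thickness y, z up). Origin: level with its feet, under the middle of the hanging slot, which is 22 mm wide, open below, top at z 75. Above that the bridge to grip, 32 mm tall, 105 mm wide. Two legs 40 mm wide: at -x with a half-round foot, arc centre x -30.8, z 20; at +x with a flared hollow foot 44 mm wide, 120 degree arc, centre x 30.8, z -10. 0.23 kg
- leaf_d_round (a point): Centre of the round foot's half circle of radius 20 mm (in mid thickness), x = -30.8 mm, z = 20 mm in the leaf's frame.
- sample_d: Loose coved sample: marble block 50 mm wide with a trough of radius 20 mm along its top, lips 60 mm up; 60 mm long (its y), on a dark wooden plinth 66 x 72 x 14 mm. Origin: centre of the underside. 0.75 kg. Axis of its trough: along y at x = 0, z = 66.8 mm. It fits the round foot of leaf_d: seated, the foot's arc centre lies on this axis, the plate square across it.
- leaf_e: Radius 24 mm leaf (None: absent), a 10 mm aluminium plate (thickness y, z up). Origin: level with its feet, under the middle of the hanging slot, which is 21 mm wide, open below, top at z 75. Above that the bridge to grip, 32 mm tall, 119 mm wide. Two legs 48 mm wide: at -x with a half-round foot, arc centre x -34.3, z 24; at +x with a flared hollow foot 51 mm wide, 120 degree arc, centre x 34.3, z -12. 0.27 kg
- leaf_e_hollow (a point): Centre of the hollow foot's concave arc of radius 24 mm: it lies below the foot, x = 34.3 mm, z = -12.0 mm in the leaf's frame.
- sample_e: Loose nosed sample: marble slab 48 mm thick, its top edge a half round of radius 24 mm, crown 60 mm up; 60 mm long (its y), on a dark wooden plinth 66 x 72 x 14 mm. Origin: centre of the underside. 0.75 kg. Axis of its half round: along y at x = 0, z = 36.0 mm. It fits the hollow foot of leaf_e: seated, the foot's arc centre lies on this axis, the plate square across it.
- rail: Fixed steel rail beyond the row of samples: a bar of 12 mm diameter along its y, 540 mm long, axis 140 mm above the table, posts 255 mm either side of the middle. Origin on the table under the bar's middle; the samples stand about 165 mm from it on its -x side. A hung leaf's plate is across the bar, its slot top resting on it 146 mm above the table.
- tray: Fixed bamboo tray 250 x 150 mm, base 8 mm thick, with five slots along its y, at 44 mm pitch in x; slats 26 mm above the table on both sides of a slot, 14 mm apart. The leaves stand in the slots on their feet, tops 115 mm above the table, in any order. Origin: centre of the underside.
- bowl: Empty white porcelain bowl, 120 mm wide: a bystander, to be left alone. Origin at its underside.
- brush: Yellow plastic brush lying to the right of the samples, about 200 mm long, 28 mm high: a bystander, to be left alone. Origin at its underside.
- tin: Lidded round tin, 71 mm wide, 57 mm high: a bystander, to be left alone. Origin at its underside.
- bottle: Amber glass bottle, 56 mm wide, 150 mm high: a bystander, to be left alone. Origin at its underside.
- scissors: Steel grooming scissors lying between samples and rail, about 140 mm long, 8 mm high: a bystander, to be left alone. Origin at its underside.
- mug: White porcelain cup, 76 mm wide, 50 mm high: a bystander, to be left alone. Origin at its underside.
There are look-alikes about, which are no part of the job. Leave any blue or yellow look-alike of the sample_c alone.

How it is judged:
By the outcome, as a careful person would: the job done as asked, in the order asked, and still so for the second after the job is handed in, with the robot touching nothing.
Of leaf_a, leaf_b, leaf_c, leaf_d, leaf_e only 4 to 5 are there at a start; the rules pass over those that are not, and their reading is None.
At some moment in a run one of sample_a, sample_b, sample_c, sample_d, sample_e may be knocked a few centimetres aside while the robot is not near it.
It also fails if it takes over 210 s, if anything falls off the work surface, if the arm or the gripper's body presses on something with over 40 N, if the wrist force passes 120 N, or if a joint passes its speed limit or range.

## Working session

There is one attempt and no reset: what is moved stays moved. The work goes in short steps, Python scripts to look and compute and a tool call to move; the robot and the scene stay as the last step left them, time stands still between calls to the robot, and variables do not carry over. Pictures are saved under pics/ and viewed, about 12 in all and at most 16, crops included, and the job is handed in when it is done.

Besides the shell and the picture viewer there is one more tool, called after "Call:" by a JSON object that holds its "op" and its "data", one argument or row to a line. apply_moves: Moves the arm, as the interface text tells. Its arguments: {"type":"object","properties":{"deltas":{"type":"array"},"grip_force":{"type":"number"}},"required":["deltas"]}

```bash
ls; mkdir -p pics
python3 - <<'E'
from plant import robot, viewer, order
import cv2,numpy as np
s=robot.read_state();print({k:np.round(v,3) for k,v in s.items()})
for n in("top","side"):
    cv2.imwrite(f"pics/{n}0.png",viewer.read_camera(n));c=viewer.get_calibration(n);print(n,{k:np.round(v,4) for k,v in c.items()}, "cam pos",-np.array(c["R"]).T@np.array(c["t"]))
E
```

```text
pics
{'t': np.float64(0.0), 'q': array([-1.302,  0.131,  1.489,  0.   ,  1.523, -0.085]), 'dq': array([0.001, 0.001, 0.001, 0.   , 0.   , 0.   ]), 'joint_torque': array([ 1.0000e-03, -5.5985e+01, -4.9175e+01,  7.7000e-02,  3.6000e-02,
       -0.0000e+00]), 'tool_pos': array([ 0.208, -0.563,  0.404]), 'orientation': array([-3.091, -0.553,  0.   ]), 'force': array([-0.265,  0.53 , -0.142]), 'wrist_torque': array([ 0.003, -0.005,  0.044]), 'opening': np.float64(0.093)}
top {'fx': np.float64(517.8365), 'fy': np.float64(517.8365), 'cx': np.float64(330.2424), 'cy': np.float64(194.5469), 'R': array([[-0.0149, -0.9999, -0.0055],
       [-0.9899,  0.0155, -0.1411],
       [ 0.1412,  0.0033, -0.99  ]]), 't': array([-0.0424,  0.5304,  1.4966])} cam pos [ 0.31318835 -0.05558014  1.55621341]
side {'fx': np.float64(516.0329), 'fy': np.float64(516.0329), 'cx': np.float64(315.9966), 'cy': np.float64(195.8553), 'R': array([[ 0.5467,  0.8372,  0.0142],
       [ 0.5175, -0.3245, -0.7917],
       [-0.6582,  0.4402, -0.6107]]), 't': array([-0.2438, -0.2363,  2.0007])} cam pos [ 1.57256529 -0.75319493  1.03823221]
```

View pics/top0.png

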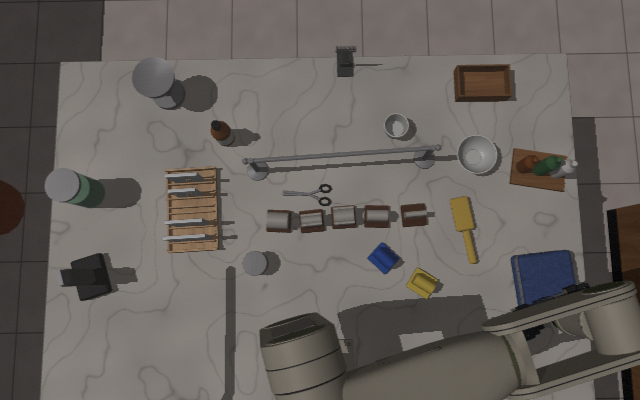

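View pics/side0.png

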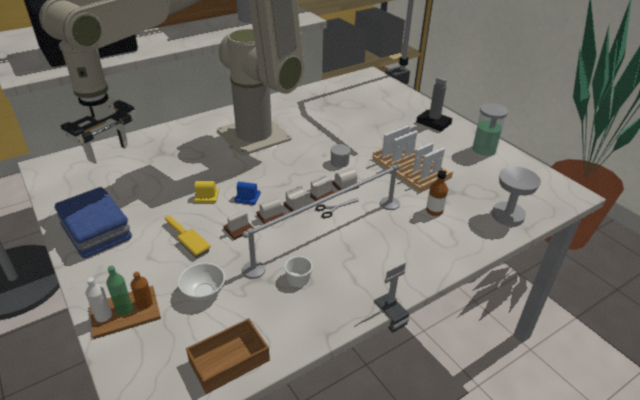

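The top view shows four leaves in the tray (px 165–217, 168–252), five samples along row ~y 215 (x 279–414), and the rail from (245,161) to (438,147). I'll enlarge both views.

Run:
```python
import cv2,numpy as np
t=cv2.imread("pics/top0.png");s=cv2.imread("pics/side0.png")
def up(im,x0,y0,x1,y1,k):return cv2.resize(im[y0:y1,x0:x1],None,fx=k,fy=k,interpolation=cv2.INTER_CUBIC)
a=up(t,160,160,230,260,5);b=up(s,365,115,455,195,5)
H=500;c=np.zeros((H,800,3),np.uint8);c[:500,:350]=a;c[:400,350:800]=b
cv2.imwrite("pics/z_tray.png",c)
a=up(t,260,195,440,240,4.4);b=up(s,215,160,365,240,5)
c=np.zeros((600,800,3),np.uint8);c[:a.shape[0],:a.shape[1]]=a;c[200:600,:750]=b
cv2.imwrite("pics/z_samp.png",c)
```

```text
(no output)
```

View pics/z_tray.png

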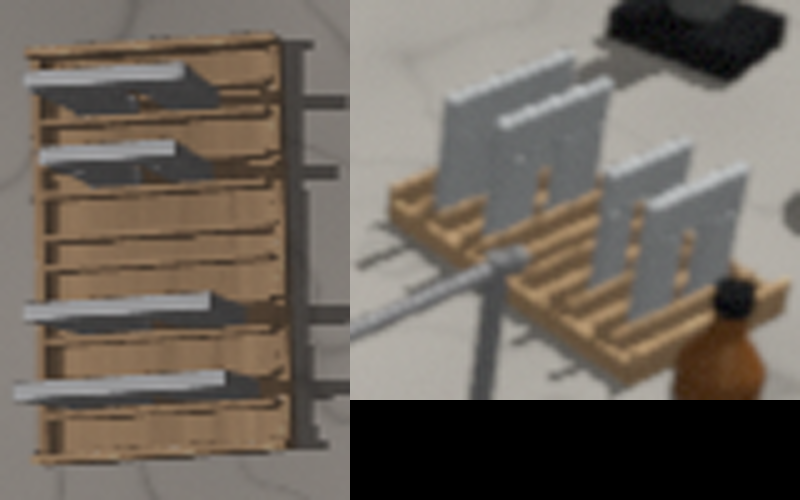

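View pics/z_samp.png

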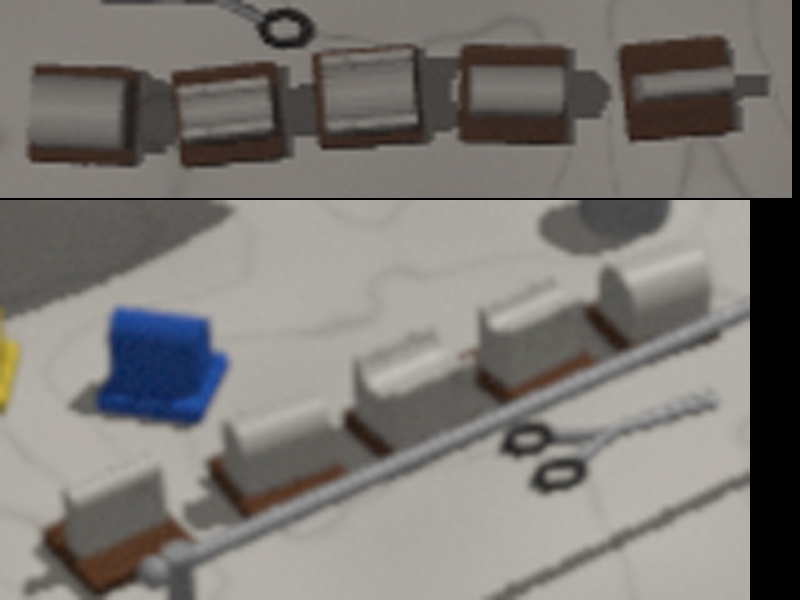

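Zooms show samples in the row from left (+y): e (48 nose), b (35 cove), d (50 cove), c (32 nose), a (16 nose). The leaf widths, from +x down, come to about 90, 75, 105 and 117 mm. That gives c, b, (empty), d, e, with leaf_a absent. Next I fit poses numerically.

```bash
cat > h.py <<'E'
import numpy as np,cv2
from scipy.optimize import minimize,least_squares
from plant import robot,viewer,order
K={n:viewer.get_calibration(n) for n in("top","side")}
def proj(n,X):
    c=K[n];p=np.atleast_2d(X)@np.array(c["R"]).T+np.array(c["t"])
    return np.c_[c["fx"]*p[:,0]/p[:,2]+c["cx"],c["fy"]*p[:,1]/p[:,2]+c["cy"]]
def ray(n,uv):
    c=K[n];R=np.array(c["R"]);d=R.T@np.array([(uv[0]-c["cx"])/c["fx"],(uv[1]-c["cy"])/c["fy"],1]);return -R.T@np.array(c["t"]),d
def tri(a,b):
    A=[];y=[]
    for n,uv in(("top",a),("side",b)):
        o,d=ray(n,uv);d/=np.linalg.norm(d);M=np.eye(3)-np.outer(d,d);A.append(M);y.append(M@o)
    X,r,_,_=np.linalg.lstsq(np.vstack(A),np.hstack(y),rcond=None);return X,np.sqrt(r)
def atz(n,uv,z):
    o,d=ray(n,uv);return o+d*(z-o[2])/d[2]
def box(lx,ly,z0,z1):return np.array([[sx*lx/2,sy*ly/2,z] for sx in(-1,1) for sy in(-1,1) for z in(z0,z1)])
def place(P,x,y,a):
    c,s=np.cos(a),np.sin(a);return P@np.array([[c,s,0],[-s,c,0],[0,0,1]])+[x,y,0]
SW=dict(a=.016,b=.035,c=.032,d=.050,e=.048)
def slab(k):
    if k in"bd":return box(SW[k],.06,.014,.06)
    r=SW[k]/2;t=np.linspace(0,np.pi,13)
    arc=[[r*np.cos(q),s*.03,.06-r+r*np.sin(q)] for q in t for s in(-1,1)]
    return np.vstack([box(SW[k],.06,.014,.06-r),arc])
S=8
def cover(n,k,p,o,shape):
    m=np.zeros((shape[0]*S,shape[1]*S),np.uint8)
    for P,v in((box(.066,.072,0,.014),255),(slab(k),0)):
        uv=(proj(n,place(P,*p))-o+.5)*S-.5
        cv2.fillConvexPoly(m,cv2.convexHull(np.round(uv*16).astype(np.int32)),v,cv2.LINE_8,4)
    return cv2.resize(m,shape[::-1],interpolation=cv2.INTER_AREA)/255.
def brown(im):
    f=im.astype(float);return np.clip((f[...,2]-f[...,0]-8)/32.,0,1)
def fitsample(ims,k,p0,views=("top",)):
    D=[]
    for n in views:
        uv=proj(n,[[p0[0],p0[1],.03]])[0].astype(int);o=uv-22;w=brown(ims[n])[o[1]:o[1]+44,o[0]:o[0]+44]
        D.append((n,o,w))
    f=lambda p:sum(((cover(n,k,p,o,w.shape)-w)**2).sum() for n,o,w in D)
    best=None
    for a0 in(-.1,.05):
        r=minimize(f,[*p0,a0],method="Nelder-Mead",options=dict(initial_simplex=np.array([[*p0,a0]]*4)+np.vstack([np.zeros(3),np.diag([.01,.01,.1])]),xatol=1e-4,fatol=1e-3))
        if best is None or r.fun<best.fun:best=r
    return best.x,best.fun
E
python3 - <<'E'
from h import *
ims={n:cv2.imread(f"pics/{n}0.png") for n in K}
# leaf tops
z2t=lambda x,y:((x+.5)/5-.5+160,(y+.5)/5-.5+160)
z2s=lambda x,y:((x-350+.5)/5-.5+365,(y+.5)/5-.5+115)
L=dict(c=[(25,81,745,170),(185,72,650,205)],b=[(40,157,690,145),(175,148,605,175)],d=[(22,313,608,85),(210,302,500,122)],e=[(14,391,572,57),(225,378,447,100)])
for k,v in L.items():
    P=[tri(z2t(a,b),z2s(c,d))[0] for a,b,c,d in v]
    Q=[atz("top",z2t(a,b),.115) for a,b,c,d in v]
    d=Q[0]-Q[1]
    print(k,np.round(P,4).tolist(),"topfix mid",np.round((Q[0]+Q[1])/2,4)[:2],"len",np.linalg.norm(d).round(4),"ang from y",np.degrees(np.arctan2(-d[0],d[1])).round(1))
for ends in [((245,161),(394,168)),((438,147),(250,232))]: print("rail",*[np.round(q,4) for q in tri(*ends)])
G=dict(e=(279,220),b=(312,221),d=(344,217),c=(377,216),a=(414,215))
for k,g in G.items():
    p0=atz("top",g,.03)[:2]
    for vs in(("top",),("side",),("top","side")):
        p,f=fitsample(ims,k,p0,vs);print(k,vs,np.round(p,4),round(f,1))
E
```

```text
c [[0.5816, 0.4204, 0.1097], [0.585, 0.329, 0.1149]] topfix mid [0.5815 0.372 ] len 0.0907 ang from y 2.4
b [[0.538, 0.411, 0.1094], [0.5406, 0.3325, 0.1134]] topfix mid [0.5379 0.3695] len 0.0762 ang from y 3.0
d [[0.449, 0.4175, 0.1101], [0.4538, 0.3118, 0.1159]] topfix mid [0.4502 0.3624] len 0.1052 ang from y 2.5
e [[0.4057, 0.4211, 0.1102], [0.4106, 0.3019, 0.1148]] topfix mid [0.4071 0.3594] len 0.1176 ang from y 2.7
rail [0.6117 0.1826 0.1363] [0.006]
rail [ 0.6462 -0.3458  0.1478] [0.0105]
e ('top',) [ 0.4574  0.1075 -0.0629] 74.3
e ('side',) [ 0.5527  0.0739 -1.0112] 42.6
e ('top', 'side') [ 0.4574  0.1083 -0.0705] 228.9
b ('top',) [0.4554 0.0071 0.0952] 99.0
b ('side',) [ 0.4426  0.0155 -0.1111] 97.8
b ('top', 'side') [0.4546 0.0087 0.0872] 220.6
d ('top',) [ 0.4662 -0.0876  0.0752] 70.0
d ('side',) [ 0.6168 -0.1093 -0.8734] 44.5
d ('top', 'side') [ 0.4661 -0.0865  0.0598] 239.8
c ('top',) [ 0.4669 -0.187  -0.0233] 83.6
c ('side',) [ 0.4572 -0.1806 -0.2255] 124.8
c ('top', 'side') [ 0.4662 -0.1846 -0.0599] 237.5
a ('top',) [ 0.4689 -0.298   0.0658] 103.3
a ('side',) [ 0.4641 -0.2932  0.0381] 95.7
a ('top', 'side') [ 0.4684 -0.2964  0.0697] 217.4
```

```bash
cat >> h.py <<'E'
def overlay(ims,fn,P,rail=None,rt=(255,190,185,52,4.2),rs=(215,155,185,90,4.2)):
    out=[]
    for n,(x0,y0,w,h,k) in(("top",rt),("side",rs)):
        im=cv2.resize(ims[n][y0:y0+h,x0:x0+w],None,fx=k,fy=k,interpolation=cv2.INTER_CUBIC)
        T=lambda X:np.round(((proj(n,X)-[x0,y0]+.5)*k-.5)*16).astype(np.int32)
        for q,p in P.items():
            for B in(box(.066,.072,0,.014),slab(q)):
                cv2.polylines(im,[cv2.convexHull(T(place(B,*p)))],True,(0,255,0),1,cv2.LINE_AA,4)
            r=SW[q]/2;l=place(np.array([[0,-.03,.06],[0,.03,.06]]),*p);cv2.polylines(im,[T(l)],False,(0,0,255),1,cv2.LINE_AA,4)
        if rail is not None:cv2.polylines(im,[T(np.array(rail))],False,(255,0,0),1,cv2.LINE_AA,4)
        out.append(im)
    W=max(i.shape[1] for i in out);c=np.vstack([cv2.copyMakeBorder(i,0,4,0,W-i.shape[1],cv2.BORDER_CONSTANT) for i in out])
    cv2.imwrite(fn,c);print(c.shape)
E
python3 - <<'E'
from h import *
ims={n:cv2.imread(f"pics/{n}0.png") for n in K}
P=dict(e=(.4574,.1075,-.063),b=(.4554,.0071,.095),d=(.4662,-.0876,.075),c=(.4669,-.187,-.023),a=(.4689,-.298,.066))
overlay(ims,"pics/ov0.png",P,[[.6117,.1826,.14],[.6462,-.3458,.14]])
E
```

```text
(604, 777, 3)
```

View pics/ov0.png

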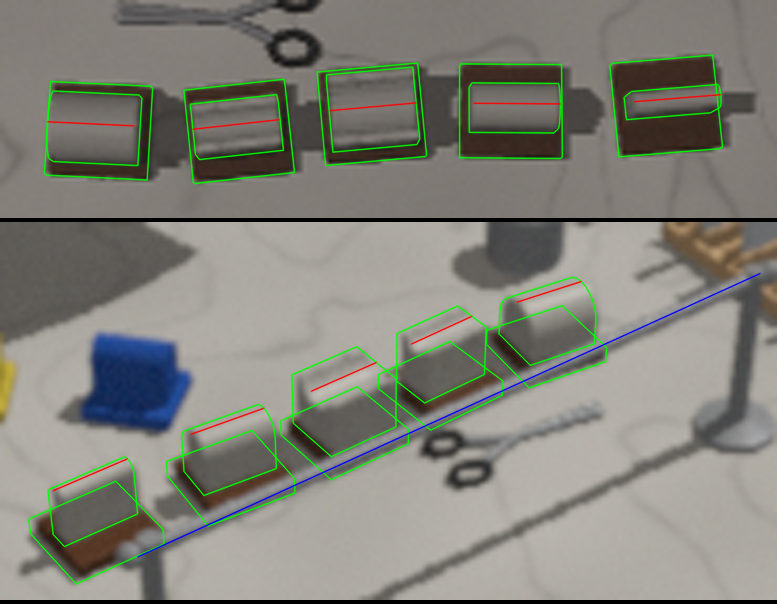

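```bash
cat >> h.py <<'E'
from scipy.spatial.transform import Rotation as Ro
def pose():
    s=robot.read_state();R=Ro.from_rotvec(s["orientation"]).as_matrix()
    return np.array(s["tool_pos"]),np.degrees(np.arctan2(R[1,0],R[0,0])),R,s
def show():
    p,f,R,s=pose();print("t %.2f grasp"%s["t"],np.round(p+R[:,2]*.167,4),"phi %.2f tilt %.2f"%(f,np.degrees(np.arccos(-R[2,2]))),"F",np.round(s["force"],1),"T",np.round(s["wrist_torque"],2),"open %.4f q6 %.2f"%(s["opening"],s["q"][5]))
def go(x,y,zg,phi=None):
    "turn first, then shift: prints tool-frame shift of the grasp point"
    p,f,R,s=pose();phi=f if phi is None else phi
    dy=-np.radians((phi-f+180)%360-180);n=int(np.ceil(abs(dy)/.187))
    a=np.radians(phi);d=np.array([x,y,zg])-(p+R[:,2]*.167)
    c=np.array([d[0]*np.cos(a)+d[1]*np.sin(a),d[0]*np.sin(a)-d[1]*np.cos(a),-d[2]])*1e3
    m=int(np.ceil(np.abs(c).max()/60));print("turn %.3f = %dx %.4f; shift"%(dy,n,dy/max(n,1)),np.round(c,1),"= %dx"%m,np.round(c/max(m,1),1))
E
python3 - <<'E'
from h import *
show();go(.5385,.3705,.22,92.7)
for n,e in(("top",((245,161),(438,147))),("side",((394,168),(250,232)))): print(n,[np.round(atz(n,q,.14),4) for q in e])
E
```

```text
t 0.10 grasp [ 0.2078 -0.5624  0.2368] phi 20.27 tilt 0.10 F [-0.1  0.1  0.2] T [-0.05 -0.02 -0.03] open 0.0931 q6 -0.09
turn -1.264 = 7x -0.1806; shift [916.2 374.3  16.8] = 16x [57.3 23.4  1.1]
top [array([0.6134, 0.1856, 0.14  ]), array([ 0.6447, -0.3541,  0.14  ])]
side [array([0.6145, 0.1743, 0.14  ]), array([ 0.6422, -0.3358,  0.14  ])]
```

Call:
{"op": "apply_moves", "data": {
  "deltas": [
    [40,[0,0,0],-0.18],
    [40,[0,0,0],-0.18],
    [40,[0,0,0],-0.18],
    [40,[0,0,0],-0.18],
    [40,[0,0,0],-0.18]
  ]
}}

```text
t: 0.72
tool_pos: [0.2079, -0.5627, 0.4041]
orientation: [-2.538, -1.85, -0.001]
force: [0.2, 0.8, -0.3]
opening: 0.0477
```

Call:
{"op": "apply_moves", "data": {
  "deltas": [
    [40,[0,0,0],-0.18],
    [40,[0,0,0],-0.184],
    [40,[55,50,0],0],
    [40,[55,50,0],0],
    [40,[55,50,0],0]
  ]
}}

```text
t: 1.35
tool_pos: [0.3281, -0.4168, 0.4042]
orientation: [-2.169, -2.272, -0.001]
force: [0.1, 0.1, 0.4]
opening: 0.0401
```

Call:
{"op": "apply_moves", "data": {
  "deltas": [
    [40,[60,30,0],0],
    [40,[60,30,0],0],
    [40,[60,20,0],0],
    [40,[60,20,0],0],
    [40,[60,20,0],0]
  ]
}}

```text
t: 1.98
tool_pos: [0.4288, -0.1216, 0.4045]
orientation: [-2.169, -2.273, -0.0]
force: [1.0, -0.3, -0.8]
opening: 0.0398
```

Call:
{"op": "apply_moves", "data": {
  "deltas": [
    [40,[60,20,0],0],
    [40,[60,20,0],0],
    [40,[60,20,0],0],
    [40,[60,20,0],0],
    [40,[60,10,0],0]
  ]
}}

```text
t: 2.6
tool_pos: [0.504, 0.1796, 0.4043]
orientation: [-2.169, -2.273, 0.001]
force: [0.8, -1.3, -0.5]
opening: 0.0399
```

Run:
```python
from h import *
show();go(.5385,.3705,.16,92.7)
```

```text
t 2.60 grasp [0.5039 0.1795 0.2373] phi 92.70 tilt 0.02 F [ 0.8 -1.3 -0.5] T [-0.04 -0.11 -0.01] open 0.0399 q6 0.20
turn -0.000 = 1x -0.0001; shift [189.1  43.5  77.3] = 4x [47.3 10.9 19.3]
```

Call:
{"op": "apply_moves", "data": {
  "deltas": [
    [40,[47,11,19],0],
    [40,[47,11,19],0],
    [40,[47,11,19],0],
    [40,[47,11,19],0],
    [40,[0,0,0],0]
  ]
}}

```text
t: 3.22
tool_pos: [0.5377, 0.3698, 0.3244]
orientation: [-2.163, -2.275, 0.009]
force: [0.2, -0.8, -0.4]
opening: 0.0402
```

Run:
```python
from h import *
show();go(.5385,.3705,.105,92.7)
im=viewer.read_camera("side");g=pose()[0]-[0,0,.167]
uv=proj("side",[g])[0];print(uv,proj("side",[g-[0,0,.019]]))
cv2.imwrite("pics/s1.png",cv2.resize(im[90:210,360:480],None,fx=5,fy=5,interpolation=cv2.INTER_CUBIC))
```

```text
t 3.23 grasp [0.5368 0.3693 0.1574] phi 92.88 tilt 0.35 F [ 0.2 -0.8 -0.4] T [-0.06 -0.04  0.01] open 0.0402 q6 0.47
turn 0.003 = 1x 0.0032; shift [ 1.1  1.8 52.4] = 1x [ 1.1  1.8 52.4]
[424.84240745 134.55535286] [[424.0285935  139.47344595]]
```

View pics/s1.png

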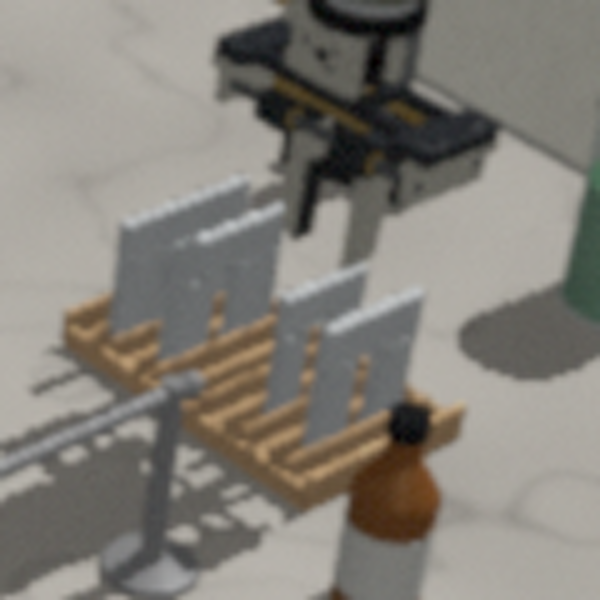

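The side view shows the fingers straddling leaf b, whose top mid is at zoom (325,285). Projection and robot agree within about 1 px, so I descend and grip.

Call:
{"op": "apply_moves", "data": {
  "deltas": [
    [40,[1,2,26],0],
    [40,[0,0,26],0],
    [40,[0,0,0],0],
    [0,[0,0,0],0],
    [0,[0,0,0],0]
  ],
  "grip_force": 25
}}

```text
t: 3.9
tool_pos: [0.5415, 0.3684, 0.2789]
orientation: [2.168, 2.272, 0.005]
force: [0.1, 0.1, -0.4]
opening: 0.0244
```

Call:
{"op": "apply_moves", "data": {
  "deltas": [
    [0,[0,0,0],0],
    [0,[0,0,0],0],
    [0,[0,0,0],0],
    [0,[0,0,0],0],
    [0,[0,0,0],0]
  ]
}}

```text
t: 4.53
tool_pos: [0.541, 0.3686, 0.2777]
orientation: [2.168, 2.273, 0.001]
force: [-1.7, -0.7, 5.1]
opening: 0.01
```

Run:
```python
from h import *
show()
```

```text
t 4.53 grasp [0.5411 0.3687 0.1107] phi 92.70 tilt 0.05 F [-1.7 -0.7  5.1] T [-0.19  0.36  0.06] open 0.0100 q6 0.47
```

Call:
{"op": "apply_moves", "data": {
  "deltas": [
    [0,[0,0,-30],0],
    [0,[0,0,-40],0],
    [0,[0,0,-50],0],
    [0,[0,0,0],0],
    [0,[0,0,0],0]
  ]
}}

```text
t: 5.15
tool_pos: [0.5407, 0.3684, 0.396]
orientation: [-2.168, -2.273, 0.001]
force: [0.6, 0.0, -1.6]
opening: 0.0099
```

Run:
```python
from h import *
show()
im=viewer.read_camera("side");g=pose()[0]-[0,0,.167]
uv=proj("side",[g])[0].astype(int);print(uv);o=uv-[40,25]
cv2.imwrite("pics/s2.png",cv2.resize(im[o[1]:o[1]+80,o[0]:o[0]+80],None,fx=7,fy=7,interpolation=cv2.INTER_CUBIC))
```

```text
t 5.15 grasp [0.5407 0.3683 0.229 ] phi 92.70 tilt 0.04 F [ 0.6  0.  -1.6] T [-0.08 -0.11 -0.03] open 0.0099 q6 0.47
[428 116]
```

View pics/s2.png

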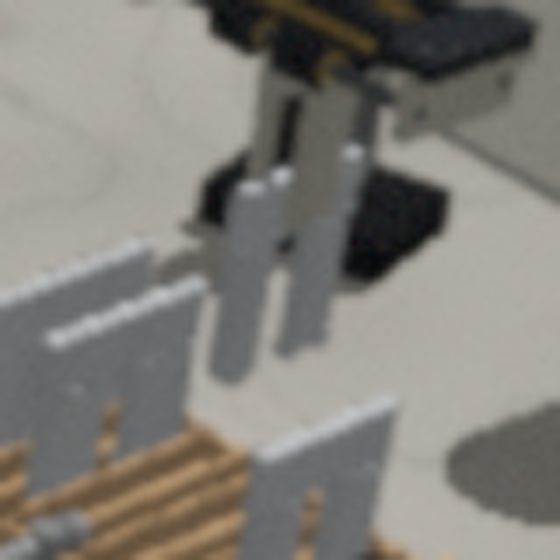

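The zoom shows the half-round foot on the left (−y) and the flared hollow foot on the right (+y), so leaf +x equals tool x. I now measure the leaf's offset in the hand.

```bash
cat >> h.py <<'E'
def onplane(n,uv,P0,nrm):
    o,d=ray(n,uv);return o+d*((np.array(P0)-o)@nrm)/(d@nrm)
def inhand(pts,o,k,n="side"):
    "zoom pixels -> leaf-plane coords (tool x, up) relative to grasp, mm"
    p,f,R,s=pose();g=p+R[:,2]*.167
    for q in pts:
        uv=((q[0]+.5)/k-.5+o[0],(q[1]+.5)/k-.5+o[1]);X=onplane(n,uv,g+R[:,1]*.005*(1 if R[0,1]-R[1,1]>0 else -1),R[:,1])-g;print(q,np.round([X@R[:,0]*1e3,-X@R[:,2]*1e3],1))
E
python3 - <<'E'
from h import *
inhand([(231,192),(360,152),(262,190),(292,172),(230,383),(300,352)],(388,91),7)
go(.479,.0095,.20,5)
E
```

```text
(231, 192) [-41.6   9.8]
(360, 152) [43.6  4.3]
(262, 190) [-20.7   4.3]
(292, 172) [-2.   7.8]
(230, 383) [-20.8 -99.4]
(300, 352) [ 26.1 -98.5]
turn 1.531 = 9x 0.1701; shift [-92.2 351.8  27.8] = 6x [-15.4  58.6   4.6]
```

Call:
{"op": "apply_moves", "data": {
  "deltas": [
    [0,[0,0,-30],0],
    [0,[0,0,0],0.17],
    [0,[0,0,0],0.17],
    [0,[0,0,0],0.17],
    [0,[0,0,0],0.17]
  ]
}}

```text
t: 5.82
tool_pos: [0.5406, 0.3682, 0.4239]
orientation: [2.806, 1.412, -0.007]
force: [-0.0, 0.9, -1.0]
opening: 0.0103
```

Call:
{"op": "apply_moves", "data": {
  "deltas": [
    [0,[0,0,0],0.17],
    [0,[0,0,0],0.17],
    [0,[0,0,0],0.17],
    [0,[0,0,0],0.17],
    [0,[0,0,0],0.17]
  ]
}}

```text
t: 6.45
tool_pos: [0.5406, 0.3683, 0.4239]
orientation: [3.137, 0.129, -0.006]
force: [0.4, 0.0, -1.8]
opening: 0.01
```

Call:
{"op": "apply_moves", "data": {
  "deltas": [
    [0,[-15,58,0],0],
    [0,[-15,58,0],0],
    [0,[-15,58,0],0],
    [0,[-15,58,0],0],
    [0,[-15,58,0],0]
  ]
}}

```text
t: 7.08
tool_pos: [0.4906, 0.0713, 0.4245]
orientation: [3.138, 0.138, -0.005]
force: [0.8, -0.4, -1.8]
opening: 0.0097
```

Call:
{"op": "apply_moves", "data": {
  "deltas": [
    [0,[-15,58,20],0],
    [0,[0,0,30],0],
    [0,[0,0,0],0]
  ]
}}

```text
t: 7.45
tool_pos: [0.4803, 0.0139, 0.3727]
orientation: [-3.138, -0.135, 0.013]
force: [0.3, 0.5, -1.9]
opening: 0.0097
```

Run:
```python
from h import *
show();go(.479-.0015,.0095,.175,5)
ims={n:viewer.read_camera(n) for n in K}
p=atz("top",(312,221),.03)
for v in(("top",),("side",),("top","side")):print(fitsample(ims,"b",[.4554,.0071],v))
P=dict(e=(.4574,.1075,-.063),b=(.4554,.0071,.095),d=(.4662,-.0876,.075),c=(.4669,-.187,-.023),a=(.4689,-.298,.066))
overlay(ims,"pics/ov1.png",P,None,rt=(255,190,185,52,4.2),rs=(240,120,110,80,7))
```

```text
t 7.45 grasp [0.479  0.014  0.2057] phi 4.93 tilt 0.46 F [ 0.3  0.5 -1.9] T [ 0.06  0.01 -0.05] open 0.0097 q6 1.41
turn -0.001 = 1x -0.0012; shift [-1.9  4.4 30.7] = 1x [-1.9  4.4 30.7]
(array([ 0.45617918,  0.00234164, -0.0129418 ]), np.float64(157.18087191524893))
(array([ 0.44246761,  0.0156851 , -0.07691361]), np.float64(95.79952866685889))
(array([ 0.4520564 ,  0.01703516, -0.00494204]), np.float64(281.0234157685746))
(786, 777, 3)
```

View pics/ov1.png

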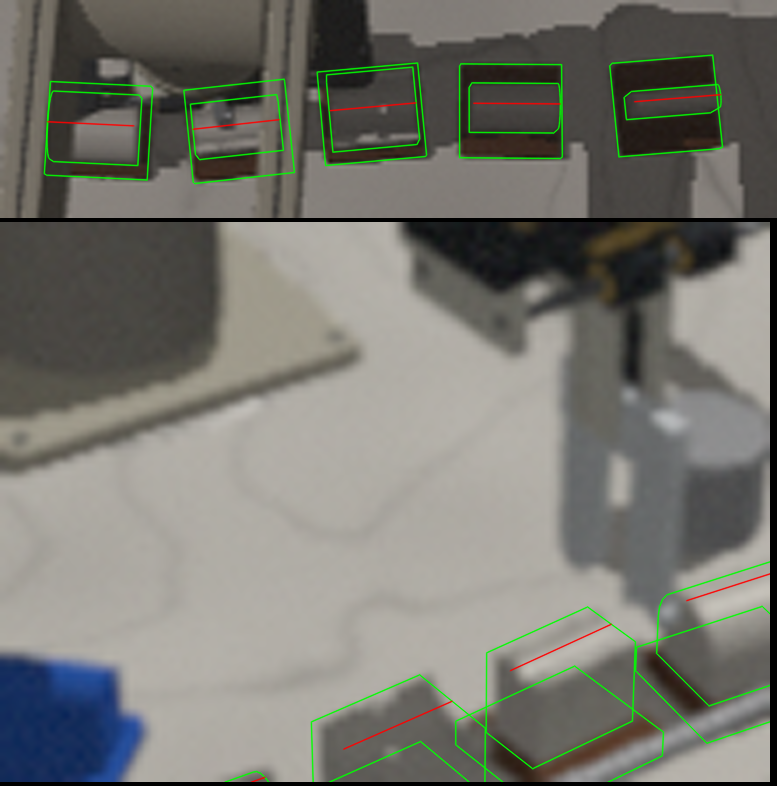

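```bash
cat >> h.py <<'E'
def leafpts(L,dx,gz):
    "leaf-frame points -> world with current pose; leaf x = tool x, origin at grasp + dx, grasp at leaf height gz (m)"
    p,f,R,s=pose();g=p+R[:,2]*.167;L=np.array(L)
    return g+np.outer(L[:,0]+dx,R[:,0])-np.outer(L[:,1],R[:,1])-np.outer(L[:,2]-gz,R[:,2])
E
python3 - <<'E'
from h import *
L=[(-.0239,-.005,0),(.0239,-.005,0),(.039,-.005,.107),(.039,.005,.107)]
uv=proj("side",leafpts(L,.0015,.1027));print(np.round((uv-[240,120]+.5)*7-.5+[0,222]))
L=[(-.0239,.005,0),(.0239,.005,0)]
uv=proj("side",leafpts(L,.0015,.1027));print(np.round((uv-[240,120]+.5)*7-.5+[0,222]))
E
```

```text
[[569. 567.]
 [636. 616.]
 [667. 427.]
 [685. 419.]]
[[586. 559.]
 [653. 608.]]
```

Call:
{"op": "apply_moves", "data": {
  "deltas": [
    [0,[-1.5,4.5,10],0],
    [0,[0,0,15],0],
    [0,[0,0,12],0],
    [0,[0,0,0],0],
    [0,[0,0,0],0]
  ]
}}

```text
t: 8.18
tool_pos: [0.4808, 0.01, 0.3401]
orientation: [-3.139, -0.138, -0.0]
force: [-0.5, -0.1, -1.3]
opening: 0.0096
```

Run:
```python
from h import *
show();go(.4777,.0095,.1548,5.3)
```

```text
t 8.18 grasp [0.4808 0.01   0.1731] phi 5.04 tilt 0.00 F [-0.5 -0.1 -1.3] T [ 0.    0.05 -0.03] open 0.0096 q6 1.40
turn -0.005 = 1x -0.0046; shift [-3.2  0.2 18.3] = 1x [-3.2  0.2 18.3]
```

Call:
{"op": "apply_moves", "data": {
  "deltas": [
    [0,[-3,0,6],-0.005],
    [0,[0,0,6],0],
    [0,[0,0,0],0],
    [0,[0,0,2],0],
    [0,[0,0,0],0]
  ]
}}

```text
t: 8.8
tool_pos: [0.4778, 0.0096, 0.3259]
orientation: [-3.138, -0.146, 0.0]
force: [0.0, -0.6, -1.6]
opening: 0.0098
```

Call:
{"op": "apply_moves", "data": {
  "deltas": [
    [0,[0,0,1],0],
    [0,[0,0,0],0]
  ]
}}

```text
t: 9.05
tool_pos: [0.4778, 0.0096, 0.3249]
orientation: [3.138, 0.146, 0.0]
force: [-0.4, 0.5, -1.9]
opening: 0.0098
```

Call:
{"op": "apply_moves", "data": {
  "deltas": [
    [0,[0,0,1],0],
    [0,[0,0,0],0]
  ]
}}

```text
t: 9.3
tool_pos: [0.4778, 0.0096, 0.3241]
orientation: [3.138, 0.146, -0.0]
force: [-1.4, -0.0, 1.3]
opening: 0.01
```

Run:
```python
from h import *
show()
```

```text
t 9.30 grasp [0.4777 0.0096 0.1571] phi 5.32 tilt 0.00 F [-1.4 -0.   1.3] T [-0.01  0.36  0.06] open 0.0100 q6 1.39
```

Call:
{"op": "apply_moves", "data": {
  "deltas": [
    [0,[-1,0,0],0],
    [0,[0,0,0],0]
  ]
}}

```text
t: 9.55
tool_pos: [0.4767, 0.0095, 0.3238]
orientation: [-3.138, -0.146, 0.0]
force: [-0.3, -1.0, -1.2]
opening: 0.01
```

Call:
{"op": "apply_moves", "data": {
  "deltas": [
    [0,[0,0,1],0],
    [0,[0,0,0],0]
  ]
}}

```text
t: 9.8
tool_pos: [0.4767, 0.0095, 0.3228]
orientation: [-3.138, -0.146, 0.0]
force: [-1.8, -0.3, -1.0]
opening: 0.01
```

Run:
```python
from h import *
show()
```

```text
t 9.80 grasp [0.4767 0.0095 0.1558] phi 5.31 tilt 0.02 F [-1.8 -0.3 -1. ] T [-0.    0.07 -0.  ] open 0.0100 q6 1.39
```

Call:
{"op": "apply_moves", "data": {
  "deltas": [
    [0,[-1,0,0],0],
    [0,[0,0,0.5],0],
    [0,[0,0,0],0]
  ]
}}

```text
t: 10.18
tool_pos: [0.4757, 0.0094, 0.3224]
orientation: [-3.138, -0.146, 0.0]
force: [0.0, -0.0, -1.0]
opening: 0.0097
```

Call:
{"op": "apply_moves", "data": {
  "deltas": [
    [0,[0,0,0.5],0],
    [0,[0,0,0],0]
  ]
}}

```text
t: 10.42
tool_pos: [0.4758, 0.0094, 0.322]
orientation: [-3.138, -0.146, -0.0]
force: [0.3, 0.1, -1.0]
opening: 0.0098
```

Call:
{"op": "apply_moves", "data": {
  "deltas": [
    [0,[0,0,0.5],0],
    [0,[0,0,0],0]
  ]
}}

```text
t: 10.68
tool_pos: [0.4759, 0.0094, 0.3218]
orientation: [3.138, 0.146, 0.001]
force: [-0.0, -0.5, 1.9]
opening: 0.0097
```

Run:
```python
from h import *
show()
```

```text
t 10.68 grasp [0.476  0.0094 0.1548] phi 5.32 tilt 0.03 F [-0.  -0.5  1.9] T [0.04 0.08 0.01] open 0.0097 q6 1.39
```

Seated exactly at the predicted height with no side force. I press lightly and hold for about 1.5 s.

Call:
{"op": "apply_moves", "data": {
  "deltas": [
    [0,[0,0,0.3],0],
    [0,[0,0,0],0],
    [0,[0,0,0],0],
    [0,[0,0,0],0],
    [0,[0,0,0],0]
  ]
}}

```text
t: 11.3
tool_pos: [0.476, 0.0094, 0.3217]
orientation: [3.138, 0.146, 0.002]
force: [-0.1, 0.6, 5.4]
opening: 0.01
```

Call:
{"op": "apply_moves", "data": {
  "deltas": [
    [0,[0,0,0],0],
    [0,[0,0,0],0],
    [0,[0,0,0],0],
    [0,[0,0,0],0],
    [0,[0,0,0],0]
  ]
}}

```text
t: 11.92
tool_pos: [0.476, 0.0094, 0.3217]
orientation: [3.138, 0.146, 0.001]
force: [0.1, 0.2, 5.5]
opening: 0.0098
```

Call:
{"op": "apply_moves", "data": {
  "deltas": [
    [0,[0,0,0],0],
    [0,[0,0,0],0],
    [0,[0,0,0],0],
    [0,[0,0,0],0],
    [0,[0,0,0],0]
  ]
}}

```text
t: 12.55
tool_pos: [0.476, 0.0094, 0.3217]
orientation: [3.138, 0.146, 0.001]
force: [0.4, 0.8, 4.8]
opening: 0.0099
```

Run:
```python
from h import *
show()
```

```text
t 12.55 grasp [0.4761 0.0094 0.1547] phi 5.32 tilt 0.05 F [0.4 0.8 4.8] T [0.07 0.19 0.01] open 0.0099 q6 1.39
```

Call:
{"op": "apply_moves", "data": {
  "deltas": [
    [0,[0,0,-20],0],
    [0,[0,0,-50],0],
    [0,[0,0,-50],0],
    [0,[0,0,0],0.035],
    [0,[50,0,0],0]
  ]
}}

```text
t: 13.18
tool_pos: [0.5244, 0.0124, 0.4405]
orientation: [3.14, 0.088, -0.002]
force: [1.0, 0.1, -1.2]
opening: 0.0102
```

Call:
{"op": "apply_moves", "data": {
  "deltas": [
    [0,[50,0,0],0],
    [0,[45,0,0],0],
    [0,[0,0,0],0],
    [0,[0,0,0],0]
  ]
}}

```text
t: 13.68
tool_pos: [0.6201, 0.0178, 0.4391]
orientation: [-3.14, -0.09, 0.005]
force: [-0.6, 0.5, -1.9]
opening: 0.01
```

Run:
```python
from h import *
show();go(.6215,.0175,.1737,3.3)
im=viewer.read_camera("side");o=(270,110)
cv2.imwrite("pics/s3.png",cv2.resize(im[o[1]:o[1]+90,o[0]:o[0]+100],None,fx=7,fy=7,interpolation=cv2.INTER_CUBIC))
```

```text
t 13.68 grasp [0.6195 0.0178 0.2721] phi 3.29 tilt 0.20 F [-0.6  0.5 -1.9] T [ 0.05 -0.05  0.04] open 0.0100 q6 1.46
turn -0.000 = 1x -0.0001; shift [ 1.9  0.4 98.4] = 2x [ 1.   0.2 49.2]
```

View pics/s3.png

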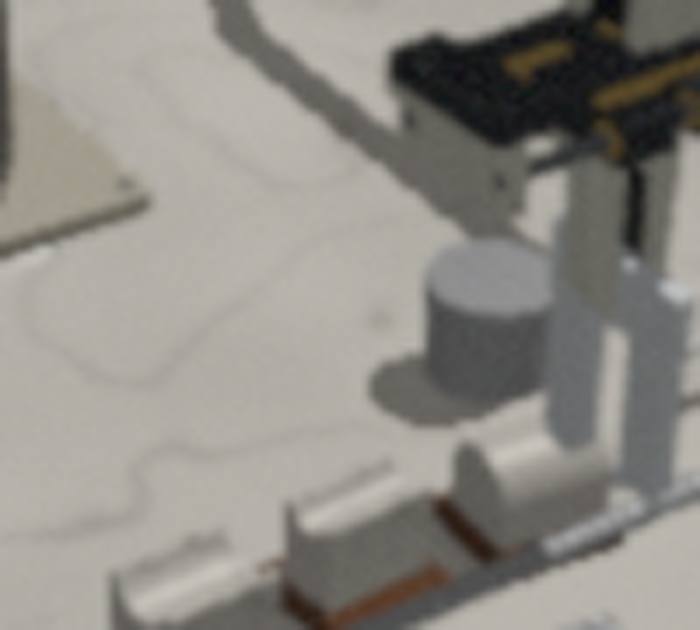

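The leaf hovers over the rail, with its slot centre at zoom x≈612 above the bar at (612,525). I descend in stages, watching the force.

Call:
{"op": "apply_moves", "data": {
  "deltas": [
    [0,[2,0,15],0],
    [0,[0,0,15],0],
    [0,[0,0,10],0],
    [0,[0,0,10],0],
    [0,[0,0,0],0]
  ]
}}

```text
t: 14.35
tool_pos: [0.6222, 0.0179, 0.3898]
orientation: [-3.14, -0.091, 0.003]
force: [-0.6, 0.8, -1.2]
opening: 0.0098
```

Call:
{"op": "apply_moves", "data": {
  "deltas": [
    [0,[0,0,12],0],
    [0,[0,0,12],0],
    [0,[0,0,12],0],
    [0,[0,0,4],0],
    [0,[0,0,0],0]
  ]
}}

```text
t: 14.98
tool_pos: [0.6224, 0.0179, 0.3506]
orientation: [-3.14, -0.091, 0.001]
force: [0.6, 0.6, -0.5]
opening: 0.0099
```

Run:
```python
from h import *
show()
```

```text
t 14.97 grasp [0.6223 0.018  0.1836] phi 3.31 tilt 0.05 F [ 0.6  0.6 -0.5] T [ 0.   -0.01  0.  ] open 0.0099 q6 1.46
```

Call:
{"op": "apply_moves", "data": {
  "deltas": [
    [0,[4,0,0],0],
    [0,[0,0,0],0]
  ]
}}

```text
t: 15.22
tool_pos: [0.6263, 0.0182, 0.3513]
orientation: [-3.14, -0.091, 0.003]
force: [-4.9, 0.2, 0.5]
opening: 0.0101
```

Call:
{"op": "apply_moves", "data": {
  "deltas": [
    [0,[1,0,0],0],
    [0,[0,0,0],0]
  ]
}}

```text
t: 15.48
tool_pos: [0.627, 0.0182, 0.3512]
orientation: [3.14, 0.091, -0.004]
force: [-7.0, 0.3, 0.7]
opening: 0.0097
```

Call:
{"op": "apply_moves", "data": {
  "deltas": [
    [0,[1,0,0],0],
    [0,[0,0,0],0]
  ]
}}

```text
t: 15.72
tool_pos: [0.6279, 0.0183, 0.351]
orientation: [-3.14, -0.091, 0.005]
force: [-7.3, 0.1, 1.3]
opening: 0.0099
```

Call:
{"op": "apply_moves", "data": {
  "deltas": [
    [0,[-10,0,0],0],
    [0,[0,0,0],0]
  ]
}}

```text
t: 15.98
tool_pos: [0.6183, 0.0177, 0.3517]
orientation: [3.14, 0.091, 0.002]
force: [0.1, 0.6, -1.1]
opening: 0.0102
```

Call:
{"op": "apply_moves", "data": {
  "deltas": [
    [0,[-1,0,0],0],
    [0,[0,0,0],0]
  ]
}}

```text
t: 16.23
tool_pos: [0.6177, 0.0177, 0.3514]
orientation: [3.14, 0.091, 0.001]
force: [0.1, -0.4, -1.0]
opening: 0.0097
```

Call:
{"op": "apply_moves", "data": {
  "deltas": [
    [0,[-1,0,0],0],
    [0,[0,0,0],0]
  ]
}}

```text
t: 16.48
tool_pos: [0.6165, 0.0176, 0.3511]
orientation: [-3.14, -0.091, 0.0]
force: [-0.2, -0.6, -0.6]
opening: 0.0099
```

Call:
{"op": "apply_moves", "data": {
  "deltas": [
    [0,[3,0,0],0],
    [0,[0,0,6],0],
    [0,[0,0,0],0]
  ]
}}

```text
t: 16.85
tool_pos: [0.6193, 0.0177, 0.3441]
orientation: [-3.14, -0.091, 0.002]
force: [-1.0, -0.0, -0.8]
opening: 0.0098
```

Call:
{"op": "apply_moves", "data": {
  "deltas": [
    [0,[0,0,2],0],
    [0,[0,0,0],0]
  ]
}}

```text
t: 17.1
tool_pos: [0.6195, 0.0178, 0.3429]
orientation: [-3.14, -0.091, 0.001]
force: [-1.0, -0.1, -1.3]
opening: 0.0094
```

Call:
{"op": "apply_moves", "data": {
  "deltas": [
    [0,[0,0,1],0],
    [0,[0,0,0],0]
  ]
}}

```text
t: 17.35
tool_pos: [0.6195, 0.0178, 0.3421]
orientation: [-3.14, -0.091, -0.0]
force: [0.1, -0.1, -0.7]
opening: 0.0098
```

Call:
{"op": "apply_moves", "data": {
  "deltas": [
    [0,[0,0,1],0],
    [0,[0,0,0],0]
  ]
}}

```text
t: 17.6
tool_pos: [0.6195, 0.0178, 0.341]
orientation: [3.14, 0.091, -0.0]
force: [-0.8, 0.2, -1.5]
opening: 0.0099
```

Run:
```python
from h import *
show()
```

```text
t 17.60 grasp [0.6195 0.0178 0.174 ] phi 3.31 tilt 0.01 F [-0.8  0.2 -1.5] T [ 0.06 -0.01  0.05] open 0.0099 q6 1.46
```

Call:
{"op": "apply_moves", "data": {
  "deltas": [
    [0,[0,0,1],0],
    [0,[0,0,0],0],
    [0,[0,0,0],0]
  ]
}}

```text
t: 17.98
tool_pos: [0.6196, 0.0178, 0.3408]
orientation: [3.14, 0.091, 0.001]
force: [-3.7, 0.2, 5.7]
opening: 0.0098
```

Call:
{"op": "apply_moves", "data": {
  "deltas": [
    [0,[0,0,0.5],0],
    [0,[0,0,0],0],
    [0,[0,0,0],0]
  ]
}}

```text
t: 18.35
tool_pos: [0.6196, 0.0177, 0.3407]
orientation: [3.14, 0.091, 0.001]
force: [-4.5, 0.6, 8.8]
opening: 0.0098
```

Call:
{"op": "apply_moves", "data": {
  "deltas": [
    [0,[0,0,-0.7],0],
    [14,[0,0,0],0],
    [20,[0,0,0],0],
    [30,[0,0,0],0],
    [30,[0,0,0],0]
  ]
}}

```text
t: 18.98
tool_pos: [0.6195, 0.0178, 0.3401]
orientation: [-3.14, -0.091, 0.0]
force: [-0.3, 0.3, 0.1]
opening: 0.0295
```

Call:
{"op": "apply_moves", "data": {
  "deltas": [
    [30,[0,0,-15],0],
    [30,[0,0,-40],0],
    [30,[0,0,-40],0],
    [30,[0,0,0],0]
  ]
}}

```text
t: 19.48
tool_pos: [0.6204, 0.0177, 0.4417]
orientation: [3.139, 0.091, 0.014]
force: [0.3, 0.9, -0.5]
opening: 0.0301
```

Run:
```python
from h import *
show();go(.5825,.3710,.22,92.6)
im=viewer.read_camera("side");o=(270,140)
cv2.imwrite("pics/s4.png",cv2.resize(im[o[1]:o[1]+90,o[0]:o[0]+110],None,fx=6,fy=6,interpolation=cv2.INTER_CUBIC))
```

```text
t 19.48 grasp [0.6219 0.0176 0.2747] phi 3.31 tilt 0.53 F [ 0.3  0.9 -0.5] T [ 0.04 -0.08 -0.02] open 0.0301 q6 1.46
turn -1.558 = 9x -0.1732; shift [354.8 -23.3  54.7] = 6x [59.1 -3.9  9.1]
```

View pics/s4.png

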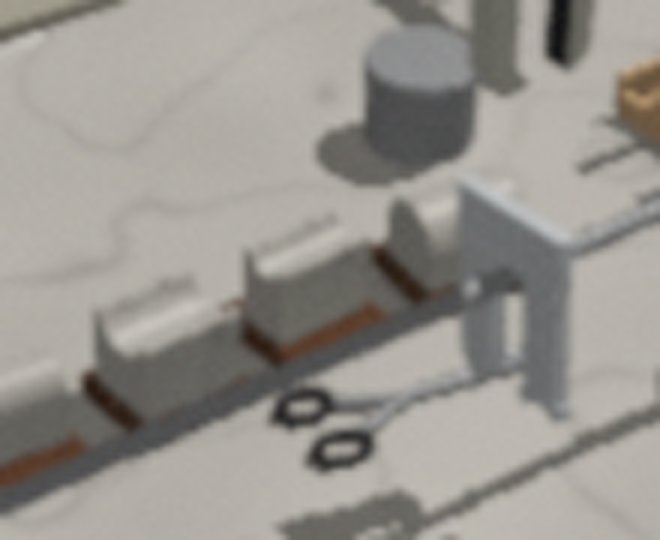

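Leaf b hangs level on the rail, bridge corners at (460,180)–(570,245) in the zoom, and the samples are undisturbed. Next is leaf c.

Call:
{"op": "apply_moves", "data": {
  "deltas": [
    [40,[0,0,0],-0.173],
    [40,[0,0,0],-0.173],
    [40,[0,0,0],-0.173],
    [40,[0,0,0],-0.173],
    [40,[0,0,0],-0.173]
  ]
}}

```text
t: 20.15
tool_pos: [0.6193, 0.0178, 0.4339]
orientation: [-2.808, -1.406, 0.003]
force: [-1.2, -0.4, 0.0]
opening: 0.0399
```

Call:
{"op": "apply_moves", "data": {
  "deltas": [
    [40,[0,0,0],-0.173],
    [40,[0,0,0],-0.173],
    [40,[0,0,0],-0.173],
    [40,[0,0,0],-0.174],
    [40,[58,-4,0],0]
  ]
}}

```text
t: 20.78
tool_pos: [0.6131, 0.073, 0.4338]
orientation: [-2.172, -2.269, 0.004]
force: [0.7, 1.4, 0.3]
opening: 0.0399
```

Call:
{"op": "apply_moves", "data": {
  "deltas": [
    [40,[58,-4,0],0],
    [40,[58,-4,0],0],
    [40,[58,-4,0],0],
    [40,[58,-4,0],0],
    [40,[58,-4,0],0]
  ]
}}

```text
t: 21.4
tool_pos: [0.5792, 0.366, 0.434]
orientation: [-2.171, -2.27, 0.003]
force: [0.3, -0.3, 0.2]
opening: 0.0399
```

Call:
{"op": "apply_moves", "data": {
  "deltas": [
    [40,[0,0,40],0],
    [40,[0,0,40],0],
    [40,[0,0,0],0],
    [40,[0,0,0],0]
  ]
}}

```text
t: 21.9
tool_pos: [0.5801, 0.3642, 0.3564]
orientation: [2.171, 2.271, 0.001]
force: [-1.1, -0.5, 0.6]
opening: 0.0403
```

Run:
```python
from h import *
show();go(.5842,.3725,.109,92.6)
```

```text
t 21.90 grasp [0.5802 0.3643 0.1894] phi 92.57 tilt 0.03 F [-1.1 -0.5  0.6] T [-0.01 -0.07  0.  ] open 0.0403 q6 0.44
turn -0.001 = 1x -0.0006; shift [ 8.   4.4 80.4] = 2x [ 4.   2.2 40.2]
```

Call:
{"op": "apply_moves", "data": {
  "deltas": [
    [40,[8,4.4,0],0],
    [40,[0,0,40],0],
    [40,[0,0,20],0],
    [40,[0,0,20.4],0],
    [40,[0,0,0],0]
  ]
}}

```text
t: 22.52
tool_pos: [0.5834, 0.3722, 0.2729]
orientation: [-2.17, -2.27, 0.005]
force: [-0.9, -0.7, -0.2]
opening: 0.0401
```

Call:
{"op": "apply_moves", "data": {
  "deltas": [
    [0,[0,0,0],0],
    [0,[0,0,0],0],
    [0,[0,0,0],0],
    [0,[0,0,0],0],
    [0,[0,0,0],0]
  ]
}}

```text
t: 23.15
tool_pos: [0.5841, 0.3726, 0.2757]
orientation: [2.171, 2.271, 0.002]
force: [-0.8, 0.4, 3.7]
opening: 0.0095
```

Run:
```python
from h import *
show()
```

```text
t 23.15 grasp [0.5843 0.3727 0.1087] phi 92.58 tilt 0.06 F [-0.8  0.4  3.7] T [-0.04 -0.06 -0.01] open 0.0095 q6 0.45
```

Call:
{"op": "apply_moves", "data": {
  "deltas": [
    [0,[0,0,-30],0],
    [0,[0,0,-40],0],
    [0,[0,0,-50],0],
    [0,[0,0,-30],0],
    [0,[0,0,0],0]
  ]
}}

```text
t: 23.78
tool_pos: [0.5844, 0.3727, 0.4282]
orientation: [2.17, 2.27, 0.008]
force: [0.1, -0.2, -2.7]
opening: 0.0098
```

Run:
```python
from h import *
show()
im=viewer.read_camera("side");g=pose()[0]-[0,0,.167]
uv=proj("side",[g])[0].astype(int);o=uv-[40,25];print(o)
cv2.imwrite("pics/s5.png",cv2.resize(im[o[1]:o[1]+80,o[0]:o[0]+80],None,fx=7,fy=7,interpolation=cv2.INTER_CUBIC))
L=[(-.0455,-.005,.107),(.0455,-.005,.107),(-.0274,-.005,0),(.0274,-.005,0)]
print(np.round((proj("side",leafpts(L,0,.101))-o+.5)*7-.5))
```

```text
t 23.77 grasp [0.5852 0.3732 0.2612] phi 92.58 tilt 0.32 F [ 0.1 -0.2 -2.7] T [ 0.03 -0.09  0.06] open 0.0098 q6 0.45
[400  88]
[[224. 202.]
 [366. 146.]
 [217. 396.]
 [300. 361.]]
```

View pics/s5.png

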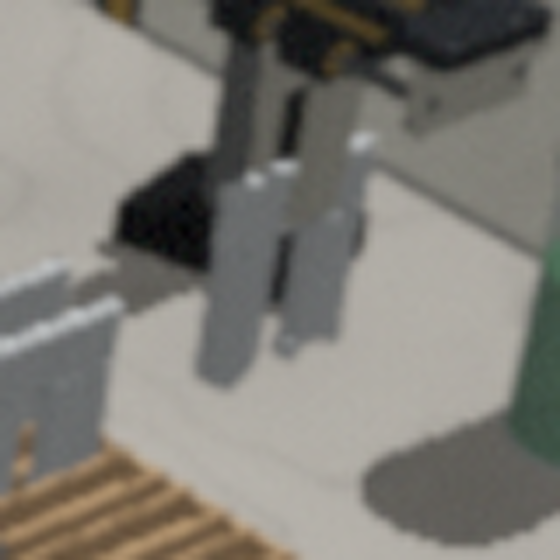

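Same orientation: round foot left at (220,385), hollow foot right. I re-measure all samples now that the arm is clear of the row.

```bash
cat >> h.py <<'E'
P0=dict(e=(.4574,.1075,-.063),b=(.4554,.0071,.095),d=(.4662,-.0876,.075),c=(.4669,-.187,-.023),a=(.4689,-.298,.066))
def refit(ks="ebdca"):
    ims={n:viewer.read_camera(n) for n in K}
    for k in ks:
        print(k,*[(v,np.round(x,4),round(f)) for v in(("top",),("top","side")) for x,f in[fitsample(ims,k,P0[k][:2],v)]])
    return ims
E
python3 - <<'E'
from h import *
ims=refit();cv2.imwrite("pics/t6.png",ims["top"])
a=cv2.imread("pics/top0.png")[190:245,255:440].astype(int);b=ims["top"][190:245,255:440].astype(int)
c=np.hypot(*(0,0));d=np.abs(a-b).max(2)
for k,p in P0.items():
    u,v=proj("top",[[p[0],p[1],.03]])[0].astype(int)-[255,190];print(k,d[v-14:v+14,u-14:u+14].mean().round(1),end=" ")
E
```

```text
e (('top',), array([ 0.5179, -0.0109,  0.387 ]), 51) (('top', 'side'), array([ 0.442 ,  0.1285, -0.0518]), 173)
b (('top',), array([0.4558, 0.0072, 0.1043]), 155) (('top', 'side'), array([0.455 , 0.0075, 0.104 ]), 302)
d (('top',), array([ 0.4669, -0.0879,  0.0911]), 76) (('top', 'side'), array([ 0.4669, -0.0872,  0.076 ]), 238)
c (('top',), array([ 0.467 , -0.1874, -0.0159]), 100) (('top', 'side'), array([ 0.4663, -0.1844, -0.0545]), 247)
a (('top',), array([ 0.4689, -0.2984,  0.0751]), 81) (('top', 'side'), array([ 0.4683, -0.2962,  0.0738]), 193)
e 40.4 b 29.4 d 26.8 c 11.0 a 7.4
```

Call:
{"op": "apply_moves", "data": {
  "deltas": [
    [0,[0,-60,-20],0],
    [0,[0,-40,0],0.18],
    [0,[0,0,0],0.18],
    [0,[0,0,0],0.18],
    [0,[0,0,0],0.18]
  ]
}}

```text
t: 24.55
tool_pos: [0.4842, 0.3679, 0.4417]
orientation: [2.835, 1.352, -0.007]
force: [-0.3, -0.0, -2.0]
opening: 0.0101
```

Call:
{"op": "apply_moves", "data": {
  "deltas": [
    [0,[0,0,0],0.18],
    [0,[0,0,0],0.18],
    [0,[0,0,0],0.18],
    [0,[0,0,0],0.18],
    [0,[0,0,0],0.18]
  ]
}}

```text
t: 25.18
tool_pos: [0.4844, 0.3678, 0.4415]
orientation: [3.139, -0.016, -0.006]
force: [0.2, -0.4, -1.8]
opening: 0.01
```

Run:
```python
from h import *
show();go(.4372,-.1863,.19,-1.3)
```

```text
t 25.18 grasp [0.4838 0.3674 0.2745] phi -0.58 tilt 0.27 F [ 0.2 -0.4 -1.8] T [ 0.06 -0.02  0.03] open 0.0100 q6 2.15
turn 0.013 = 1x 0.0125; shift [-34.  554.6  84.5] = 10x [-3.4 55.5  8.4]
```

Call:
{"op": "apply_moves", "data": {
  "deltas": [
    [0,[0,0,0],0.0125],
    [0,[-4,60,0],0],
    [0,[-4,60,0],0],
    [0,[-4,60,0],0],
    [0,[-4,60,0],0]
  ]
}}

```text
t: 25.8
tool_pos: [0.464, 0.1267, 0.4434]
orientation: [3.141, -0.018, -0.002]
force: [0.5, -0.9, -2.0]
opening: 0.0093
```

Call:
{"op": "apply_moves", "data": {
  "deltas": [
    [0,[-4,60,0],0],
    [0,[-4,60,0],0],
    [0,[-4,60,0],0],
    [0,[-3,60,0],0],
    [0,[-3,60,0],0]
  ]
}}

```text
t: 26.42
tool_pos: [0.441, -0.1731, 0.4436]
orientation: [-3.141, 0.019, 0.002]
force: [1.1, -0.4, -1.6]
opening: 0.0102
```

Call:
{"op": "apply_moves", "data": {
  "deltas": [
    [0,[0,14,40],0],
    [0,[0,0,40],0],
    [0,[0,0,0],0],
    [0,[0,0,0],0]
  ]
}}

```text
t: 26.92
tool_pos: [0.4417, -0.1852, 0.3657]
orientation: [3.141, -0.023, 0.001]
force: [0.5, 0.2, -1.2]
opening: 0.0099
```

Run:
```python
from h import *
show();go(.4372,-.1863,.1527,-1.3)
```

```text
t 26.93 grasp [ 0.4418 -0.1852  0.1987] phi -0.83 tilt 0.03 F [ 0.5  0.2 -1.2] T [0.04 0.07 0.05] open 0.0099 q6 1.08
turn 0.008 = 1x 0.0082; shift [-4.6  1.2 46. ] = 1x [-4.6  1.2 46. ]
```

Call:
{"op": "apply_moves", "data": {
  "deltas": [
    [0,[-4.6,1.2,0],0.008],
    [0,[0,0,16],0],
    [0,[0,0,16],0],
    [0,[0,0,6],0],
    [0,[0,0,0],0]
  ]
}}

```text
t: 27.55
tool_pos: [0.4366, -0.1862, 0.3257]
orientation: [-3.14, 0.039, 0.003]
force: [0.1, 0.1, -1.8]
opening: 0.01
```

Call:
{"op": "apply_moves", "data": {
  "deltas": [
    [0,[0,0,2],0],
    [0,[0,0,0],0]
  ]
}}

```text
t: 27.8
tool_pos: [0.437, -0.1865, 0.325]
orientation: [3.141, -0.039, 0.001]
force: [0.2, 0.1, -3.1]
opening: 0.0096
```

Call:
{"op": "apply_moves", "data": {
  "deltas": [
    [0,[0,0,1.5],0],
    [0,[0,0,0],0]
  ]
}}

```text
t: 28.05
tool_pos: [0.4369, -0.1865, 0.3232]
orientation: [3.141, -0.039, 0.0]
force: [0.3, 0.6, -2.4]
opening: 0.0099
```

Call:
{"op": "apply_moves", "data": {
  "deltas": [
    [0,[0,0,1],0],
    [0,[0,0,0],0]
  ]
}}

```text
t: 28.3
tool_pos: [0.4369, -0.1864, 0.3222]
orientation: [-3.141, 0.039, 0.0]
force: [0.6, 0.3, -3.0]
opening: 0.0097
```

Run:
```python
from h import *
show()
```

```text
t 28.30 grasp [ 0.4368 -0.1864  0.1552] phi -1.41 tilt 0.01 F [ 0.6  0.3 -3. ] T [ 0.01 -0.03  0.  ] open 0.0097 q6 1.08
```

Still free at 155.2; the seat is expected near 152.7.

Call:
{"op": "apply_moves", "data": {
  "deltas": [
    [0,[0,0,1],0],
    [0,[0,0,0],0]
  ]
}}

```text
t: 28.55
tool_pos: [0.4368, -0.1864, 0.3211]
orientation: [-3.141, 0.039, 0.0]
force: [0.4, -0.0, -2.4]
opening: 0.0101
```

Call:
{"op": "apply_moves", "data": {
  "deltas": [
    [0,[0,0,0.7],0],
    [0,[0,0,0],0]
  ]
}}

```text
t: 28.8
tool_pos: [0.4369, -0.1864, 0.3204]
orientation: [-3.141, 0.039, 0.0]
force: [0.3, 0.3, -2.4]
opening: 0.01
```

Call:
{"op": "apply_moves", "data": {
  "deltas": [
    [0,[0,0,0.5],0],
    [0,[0,0,0],0]
  ]
}}

```text
t: 29.05
tool_pos: [0.4369, -0.1865, 0.3203]
orientation: [3.141, -0.039, 0.0]
force: [-1.3, -0.0, 0.5]
opening: 0.0097
```

Run:
```python
from h import *
show()
```

```text
t 29.05 grasp [ 0.4369 -0.1865  0.1533] phi -1.42 tilt 0.01 F [-1.3 -0.   0.5] T [0.13 0.22 0.02] open 0.0097 q6 1.08
```

Call:
{"op": "apply_moves", "data": {
  "deltas": [
    [0,[-0.4,0,0],0],
    [0,[0,0,0],0]
  ]
}}

```text
t: 29.3
tool_pos: [0.4365, -0.1864, 0.3201]
orientation: [3.141, -0.039, 0.0]
force: [-0.0, 0.2, -1.1]
opening: 0.0099
```

Call:
{"op": "apply_moves", "data": {
  "deltas": [
    [0,[0,0,0.5],0],
    [0,[0,0,0],0]
  ]
}}

```text
t: 29.55
tool_pos: [0.4366, -0.1865, 0.32]
orientation: [3.141, -0.039, 0.001]
force: [-2.7, 0.7, 4.0]
opening: 0.01
```

Run:
```python
from h import *
show()
```

```text
t 29.55 grasp [ 0.4366 -0.1865  0.153 ] phi -1.42 tilt 0.03 F [-2.7  0.7  4. ] T [0.24 0.44 0.02] open 0.0100 q6 1.08
```

Call:
{"op": "apply_moves", "data": {
  "deltas": [
    [0,[-0.5,0,0],0],
    [0,[0,0,0],0]
  ]
}}

```text
t: 29.8
tool_pos: [0.4362, -0.1865, 0.3199]
orientation: [3.141, -0.039, 0.002]
force: [-0.5, 0.8, 4.9]
opening: 0.01
```

Call:
{"op": "apply_moves", "data": {
  "deltas": [
    [0,[0,0,0.4],0],
    [0,[0,0,0],0]
  ]
}}

```text
t: 30.05
tool_pos: [0.4362, -0.1865, 0.3199]
orientation: [3.141, -0.039, 0.002]
force: [-1.7, 0.6, 8.4]
opening: 0.01
```

Run:
```python
from h import *
show()
```

```text
t 30.05 grasp [ 0.4364 -0.1866  0.1529] phi -1.41 tilt 0.07 F [-1.7  0.6  8.4] T [0.42 0.25 0.05] open 0.0100 q6 1.08
```

Call:
{"op": "apply_moves", "data": {
  "deltas": [
    [0,[-0.2,0,-0.3],0],
    [0,[0,0,0],0],
    [0,[0,0,0],0],
    [0,[0,0,0],0],
    [0,[0,0,0],0]
  ]
}}

```text
t: 30.68
tool_pos: [0.4361, -0.1865, 0.3199]
orientation: [3.141, -0.039, 0.002]
force: [0.1, 1.0, 5.8]
opening: 0.01
```

Call:
{"op": "apply_moves", "data": {
  "deltas": [
    [0,[0,0,0],0],
    [0,[0,0,0],0],
    [0,[0,0,0],0],
    [0,[0,0,0],0],
    [0,[0,0,0],0]
  ]
}}

```text
t: 31.3
tool_pos: [0.4361, -0.1865, 0.3199]
orientation: [3.141, -0.039, 0.002]
force: [0.3, 0.6, 6.3]
opening: 0.0097
```

Call:
{"op": "apply_moves", "data": {
  "deltas": [
    [0,[0,0,0],0],
    [0,[0,0,0],0],
    [0,[0,0,0],0],
    [0,[0,0,0],0],
    [0,[0,0,0],0]
  ]
}}

```text
t: 31.92
tool_pos: [0.4361, -0.1865, 0.3199]
orientation: [3.141, -0.039, 0.002]
force: [0.2, 1.7, 5.2]
opening: 0.0099
```

Run:
```python
from h import *
show()
y=-.187+.165*.058; print(y,.6134+(.1856-y)*.058,.6145+(.1743-y)*.0543)
```

```text
t 31.93 grasp [ 0.4363 -0.1865  0.1529] phi -1.41 tilt 0.07 F [0.2 1.7 5.2] T [ 0.24 -0.09  0.04] open 0.0099 q6 1.08
-0.17743 0.6344557399999999 0.6335989390000001
```

Call:
{"op": "apply_moves", "data": {
  "deltas": [
    [0,[0,0,-20],0],
    [0,[0,0,-50],0],
    [0,[0,0,-50],0],
    [0,[0,0,0],-0.082],
    [0,[50,0,0],0]
  ]
}}

```text
t: 32.55
tool_pos: [0.4846, -0.1839, 0.4395]
orientation: [3.14, 0.089, -0.001]
force: [0.9, -0.6, -1.2]
opening: 0.0099
```

Call:
{"op": "apply_moves", "data": {
  "deltas": [
    [0,[50,0,0],0],
    [0,[50,0,0],0],
    [0,[42,0,0],0],
    [0,[0,0,0],0],
    [0,[0,0,0],0]
  ]
}}

```text
t: 33.17
tool_pos: [0.6272, -0.1754, 0.438]
orientation: [-3.14, -0.09, 0.004]
force: [-0.3, -0.6, -2.2]
opening: 0.0099
```

Run:
```python
from h import *
show();go(.631,-.1775,.1717,3.3)
```

```text
t 33.17 grasp [ 0.6268 -0.1753  0.271 ] phi 3.29 tilt 0.14 F [-0.3 -0.6 -2.2] T [ 0.  0. -0.] open 0.0099 q6 1.16
turn -0.000 = 1x -0.0001; shift [ 4.1  2.4 99.3] = 2x [ 2.   1.2 49.6]
```

Call:
{"op": "apply_moves", "data": {
  "deltas": [
    [0,[4,2.4,0],0],
    [0,[0,0,15],0],
    [0,[0,0,15],0],
    [0,[0,0,15],0],
    [0,[0,0,0],0]
  ]
}}

```text
t: 33.8
tool_pos: [0.6309, -0.1774, 0.3916]
orientation: [-3.139, -0.09, 0.006]
force: [0.1, 0.6, -1.7]
opening: 0.0098
```

Call:
{"op": "apply_moves", "data": {
  "deltas": [
    [0,[0,0,15],0],
    [0,[0,0,15],0],
    [0,[0,0,12],0],
    [0,[0,0,0],0],
    [0,[0,0,0],0]
  ]
}}

```text
t: 34.42
tool_pos: [0.6317, -0.1776, 0.3528]
orientation: [3.14, 0.09, 0.001]
force: [0.3, 0.8, -1.1]
opening: 0.0096
```

Run:
```python
from h import *
show()
```

```text
t 34.42 grasp [ 0.6318 -0.1777  0.1858] phi 3.28 tilt 0.03 F [ 0.3  0.8 -1.1] T [0.05 0.02 0.02] open 0.0096 q6 1.16
```

Call:
{"op": "apply_moves", "data": {
  "deltas": [
    [0,[-0.8,0,8],0],
    [0,[0,0,4],0],
    [0,[0,0,0],0]
  ]
}}

```text
t: 34.8
tool_pos: [0.6306, -0.1776, 0.3397]
orientation: [-3.14, -0.09, 0.002]
force: [0.3, 1.0, -2.3]
opening: 0.0096
```

Call:
{"op": "apply_moves", "data": {
  "deltas": [
    [0,[0,0,1],0],
    [0,[0,0,0],0]
  ]
}}

```text
t: 35.05
tool_pos: [0.6309, -0.1776, 0.3396]
orientation: [3.14, 0.09, 0.0]
force: [-0.2, 0.2, -3.6]
opening: 0.0099
```

Call:
{"op": "apply_moves", "data": {
  "deltas": [
    [0,[0,0,1],0],
    [0,[0,0,0],0]
  ]
}}

```text
t: 35.3
tool_pos: [0.6309, -0.1777, 0.3389]
orientation: [3.14, 0.09, 0.001]
force: [0.1, -0.1, 1.2]
opening: 0.0099
```

Run:
```python
from h import *
show()
```

```text
t 35.30 grasp [ 0.631  -0.1777  0.1719] phi 3.28 tilt 0.04 F [ 0.1 -0.1  1.2] T [ 0.04  0.13 -0.03] open 0.0099 q6 1.16
```

Call:
{"op": "apply_moves", "data": {
  "deltas": [
    [0,[0,0,-0.3],0],
    [14,[0,0,0],0],
    [20,[0,0,0],0],
    [28,[0,0,0],0],
    [28,[0,0,0],0]
  ]
}}

```text
t: 35.92
tool_pos: [0.6308, -0.1776, 0.3387]
orientation: [3.14, 0.09, 0.0]
force: [0.6, 0.1, 0.2]
opening: 0.0277
```

Call:
{"op": "apply_moves", "data": {
  "deltas": [
    [28,[0,0,-15],0],
    [28,[0,0,-40],0],
    [28,[0,0,-50],0],
    [28,[0,0,0],0]
  ]
}}

```text
t: 36.42
tool_pos: [0.6316, -0.1779, 0.4516]
orientation: [3.136, 0.09, 0.016]
force: [-0.2, 0.5, 0.3]
opening: 0.0278
```

Run:
```python
from h import *
show();go(.453,.3645,.20,92.6)
```

```text
t 36.42 grasp [ 0.6333 -0.1785  0.2846] phi 3.29 tilt 0.64 F [-0.2  0.5  0.3] T [ 0.04 -0.02  0.05] open 0.0278 q6 1.16
turn -1.559 = 9x -0.1732; shift [ 550.6 -155.5   84.6] = 10x [ 55.1 -15.6   8.5]
```

Call:
{"op": "apply_moves", "data": {
  "deltas": [
    [28,[0,0,0],-0.173],
    [28,[0,0,0],-0.173],
    [28,[0,0,0],-0.173],
    [28,[0,0,0],-0.173],
    [28,[0,0,0],-0.173]
  ]
}}

```text
t: 37.05
tool_pos: [0.6307, -0.1776, 0.4438]
orientation: [-2.809, -1.406, 0.0]
force: [-0.4, 0.4, -0.1]
opening: 0.0279
```

Call:
{"op": "apply_moves", "data": {
  "deltas": [
    [28,[0,0,0],-0.173],
    [28,[0,0,0],-0.173],
    [28,[0,0,0],-0.173],
    [28,[0,0,0],-0.174],
    [28,[55,-15,0],0]
  ]
}}

```text
t: 37.67
tool_pos: [0.6134, -0.1254, 0.4428]
orientation: [-2.172, -2.269, 0.002]
force: [0.9, 1.1, 1.2]
opening: 0.0281
```

Call:
{"op": "apply_moves", "data": {
  "deltas": [
    [28,[55,-15,0],0],
    [28,[55,-15,0],0],
    [28,[55,-15,0],0],
    [28,[55,-15,0],0],
    [28,[55,-15,0],0]
  ]
}}

```text
t: 38.3
tool_pos: [0.5252, 0.1496, 0.444]
orientation: [2.171, 2.27, 0.001]
force: [0.9, 1.3, 0.1]
opening: 0.0282
```

Call:
{"op": "apply_moves", "data": {
  "deltas": [
    [28,[55,-15,0],0],
    [28,[55,-15,0],0],
    [28,[55,-15,0],0],
    [28,[55,-15,40],0],
    [28,[0,0,40],0]
  ]
}}

```text
t: 38.92
tool_pos: [0.4567, 0.3629, 0.3679]
orientation: [-2.166, -2.275, -0.004]
force: [0.5, -0.3, 0.0]
opening: 0.0278
```

Call:
{"op": "apply_moves", "data": {
  "deltas": [
    [28,[0,0,0],0],
    [28,[0,0,0],0]
  ]
}}

```text
t: 39.17
tool_pos: [0.4588, 0.3593, 0.3695]
orientation: [2.172, 2.269, 0.002]
force: [-0.6, 0.2, 1.4]
opening: 0.0278
```

Run:
```python
from h import *
show();go(.453,.3645,.1085,92.6)
```

```text
t 39.17 grasp [0.459  0.3594 0.2025] phi 92.51 tilt 0.08 F [-0.6  0.2  1.4] T [-0.02 -0.06 -0.03] open 0.0278 q6 0.53
turn -0.002 = 1x -0.0016; shift [ 5.3 -5.8 94. ] = 2x [ 2.7 -2.9 47. ]
```

Call:
{"op": "apply_moves", "data": {
  "deltas": [
    [28,[5.3,-5.8,20],0],
    [28,[0,0,25],0],
    [28,[0,0,0],0],
    [28,[0,0,0],0]
  ]
}}

```text
t: 39.67
tool_pos: [0.4525, 0.3646, 0.3238]
orientation: [2.172, 2.27, 0.002]
force: [0.4, 0.5, 0.3]
opening: 0.0279
```

Call:
{"op": "apply_moves", "data": {
  "deltas": [
    [28,[0,0,20],0],
    [28,[0,0,20],0],
    [28,[0,0,9],0],
    [28,[0,0,0],0]
  ]
}}

```text
t: 40.17
tool_pos: [0.4518, 0.3643, 0.2722]
orientation: [-2.171, -2.27, 0.004]
force: [-0.9, -0.1, 1.3]
opening: 0.0283
```

Call:
{"op": "apply_moves", "data": {
  "deltas": [
    [0,[0,0,0],0],
    [0,[0,0,0],0],
    [0,[0,0,0],0],
    [0,[0,0,0],0]
  ]
}}

```text
t: 40.67
tool_pos: [0.4525, 0.3648, 0.2746]
orientation: [2.171, 2.27, 0.002]
force: [0.4, 0.2, 3.3]
opening: 0.0098
```

Run:
```python
from h import *
show()
```

```text
t 40.67 grasp [0.4527 0.3649 0.1076] phi 92.55 tilt 0.08 F [0.4 0.2 3.3] T [-0.07 -0.12  0.06] open 0.0098 q6 0.55
```

Call:
{"op": "apply_moves", "data": {
  "deltas": [
    [0,[0,0,-30],0],
    [0,[0,0,-40],0],
    [0,[0,0,-50],0],
    [0,[0,0,-40],0],
    [0,[0,0,0],0]
  ]
}}

```text
t: 41.3
tool_pos: [0.4528, 0.365, 0.4378]
orientation: [2.17, 2.269, 0.011]
force: [0.4, -0.7, -2.1]
opening: 0.0098
```

Run:
```python
from h import *
show()
im=viewer.read_camera("side");g=pose()[0]-[0,0,.167]
uv=proj("side",[g])[0].astype(int);o=uv-[40,25];print(o)
a=cv2.resize(im[o[1]:o[1]+70,o[0]:o[0]+70],None,fx=6,fy=6,interpolation=cv2.INTER_CUBIC)
b=cv2.resize(im[150:290,220:345],None,fx=3,fy=3,interpolation=cv2.INTER_CUBIC)
cv2.imwrite("pics/s7.png",np.hstack([a,b]))
L=[(-.0525,-.005,.107),(.0525,-.005,.107),(-.0308,-.005,0),(.0308,-.005,0)]
print(np.round((proj("side",leafpts(L,0,.101))-o+.5)*6-.5))
```

```text
t 41.30 grasp [0.4538 0.3657 0.2708] phi 92.55 tilt 0.40 F [ 0.4 -0.7 -2.1] T [-0.07 -0.04  0.03] open 0.0098 q6 0.55
[370  69]
[[186. 177.]
 [325. 127.]
 [193. 339.]
 [272. 309.]]
```

View pics/s7.png

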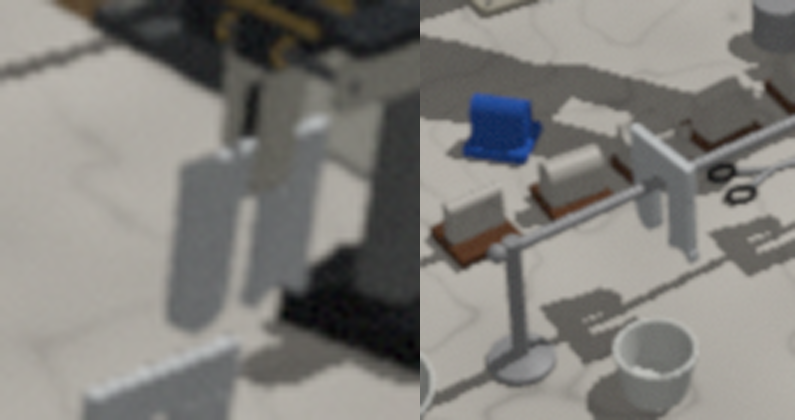

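Leaf d: round foot left (195,330), same orientation. On the right, leaf c hangs on the rail at (665,185) and samples a and c look unmoved. I check sample d before going there.

Run:
```python
from h import *
ims=refit("dca");cv2.imwrite("pics/t8.png",ims["top"])
```

```text
d (('top',), array([ 4.664e-01, -8.780e-02, -3.000e-04]), 100) (('top', 'side'), array([ 0.4667, -0.0878, -0.0206]), 261)
c (('top',), array([ 0.4671, -0.1868, -0.03  ]), 68) (('top', 'side'), array([ 0.4665, -0.1852, -0.0584]), 214)
a (('top',), array([ 0.4689, -0.298 ,  0.0649]), 87) (('top', 'side'), array([ 0.4685, -0.2964,  0.0763]), 198)
```

Call:
{"op": "apply_moves", "data": {
  "deltas": [
    [0,[0,0,-20],0],
    [0,[0,0,0],0.18],
    [0,[0,0,0],0.18],
    [0,[0,0,0],0.18],
    [0,[0,0,0],0.18]
  ]
}}

```text
t: 42.08
tool_pos: [0.4522, 0.3646, 0.4538]
orientation: [2.836, 1.351, -0.002]
force: [-0.3, 0.3, -3.0]
opening: 0.0102
```

Call:
{"op": "apply_moves", "data": {
  "deltas": [
    [0,[0,0,0],0.18],
    [0,[0,0,0],0.18],
    [0,[0,0,0],0.18],
    [0,[0,0,0],0.18],
    [0,[0,0,0],0.096]
  ]
}}

```text
t: 42.7
tool_pos: [0.4522, 0.3646, 0.4538]
orientation: [3.139, 0.118, -0.001]
force: [0.2, 0.5, -3.4]
opening: 0.0098
```

Run:
```python
from h import *
show();go(.4969,-.0852,.19,4.6)
```

```text
t 42.70 grasp [0.452  0.3645 0.2868] phi 4.29 tilt 0.06 F [ 0.2  0.5 -3.4] T [-0.05 -0.03  0.  ] open 0.0098 q6 2.09
turn -0.005 = 1x -0.0054; shift [  8.6 451.9  96.8] = 8x [ 1.1 56.5 12.1]
```

Run:
```python
from h import *
P=dict(P0);out=[]
for f,y in(("top0",.08),("t6",.08),("t8",.08),("t8",0.0)):
    im=cv2.imread(f"pics/{f}.png");x0,y0,w,h,k=325,195,40,40,9
    z=cv2.resize(im[y0:y0+h,x0:x0+w],None,fx=k,fy=k,interpolation=cv2.INTER_CUBIC)
    if f=="t8" and y==0: z=cv2.convertScaleAbs(z,alpha=1.6,beta=0)
    for B in(box(.066,.072,0,.014),slab("d")):
        T=np.round(((proj("top",place(B,.4665,-.0877,y))-[x0,y0]+.5)*k-.5)*16).astype(np.int32)
        cv2.polylines(z,[cv2.convexHull(T)],True,(0,255,0),1,cv2.LINE_AA,4)
    out.append(z[40:300])
cv2.imwrite("pics/dz.png",np.vstack([np.hstack(out[:2]),np.hstack(out[2:])]))
```

```text
(no output)
```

View pics/dz.png

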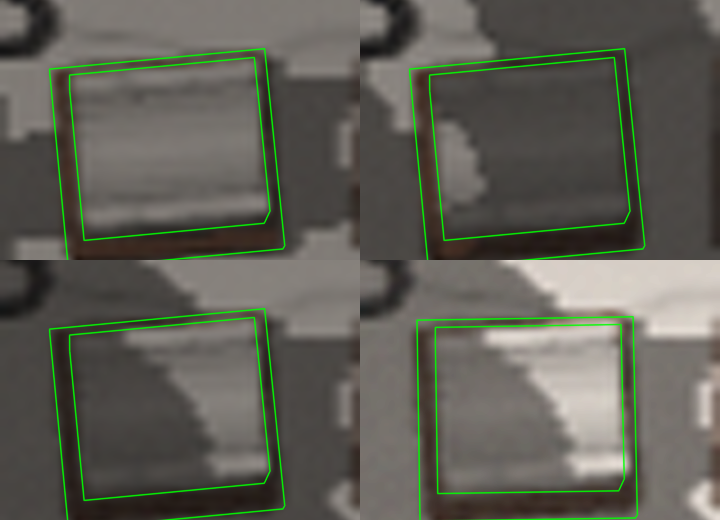

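Sample d is unmoved: its outline matches at yaw 0.08 and only the shadow changed. I proceed.

Call:
{"op": "apply_moves", "data": {
  "deltas": [
    [0,[1,56,0],0],
    [0,[1,56,0],0],
    [0,[1,56,0],0],
    [0,[1,56,0],0],
    [0,[1,56,0],0]
  ]
}}

```text
t: 43.32
tool_pos: [0.4792, 0.0842, 0.4541]
orientation: [-3.139, -0.125, 0.0]
force: [0.8, 0.2, -3.0]
opening: 0.01
```

Call:
{"op": "apply_moves", "data": {
  "deltas": [
    [0,[1,56,0],0],
    [0,[1,56,0],0],
    [0,[1,56,40],0],
    [0,[0,0,45],0],
    [0,[0,0,0],0]
  ]
}}

```text
t: 43.95
tool_pos: [0.4937, -0.0765, 0.3686]
orientation: [-3.136, -0.122, 0.013]
force: [0.1, 0.3, -3.0]
opening: 0.0098
```

Call:
{"op": "apply_moves", "data": {
  "deltas": [
    [0,[0,0,0],0],
    [0,[0,0,0],0]
  ]
}}

```text
t: 44.2
tool_pos: [0.496, -0.0757, 0.3752]
orientation: [3.138, 0.126, 0.006]
force: [-0.8, -0.1, -2.2]
opening: 0.0097
```

Run:
```python
from h import *
show();go(.4969,-.0852,.1464,4.5)
```

```text
t 44.20 grasp [ 0.4966 -0.0759  0.2082] phi 4.62 tilt 0.22 F [-0.8 -0.1 -2.2] T [0.01 0.01 0.  ] open 0.0097 q6 1.24
turn 0.002 = 1x 0.0020; shift [-0.5  9.3 61.8] = 2x [-0.2  4.7 30.9]
```

Call:
{"op": "apply_moves", "data": {
  "deltas": [
    [0,[-0.5,9.3,0],0],
    [0,[0,0,20],0],
    [0,[0,0,20],0],
    [0,[0,0,12],0],
    [0,[0,0,0],0]
  ]
}}

```text
t: 44.82
tool_pos: [0.4953, -0.0856, 0.3201]
orientation: [-3.139, -0.125, 0.001]
force: [0.6, 0.3, -2.3]
opening: 0.0098
```

Call:
{"op": "apply_moves", "data": {
  "deltas": [
    [0,[0,0,2],0],
    [0,[0,0,0],0],
    [0,[0,0,0],0]
  ]
}}

```text
t: 45.2
tool_pos: [0.4956, -0.0856, 0.319]
orientation: [3.139, 0.125, 0.001]
force: [0.2, 0.2, -2.1]
opening: 0.0096
```

Call:
{"op": "apply_moves", "data": {
  "deltas": [
    [0,[0,0,2],0],
    [0,[0,0,0],0]
  ]
}}

```text
t: 45.45
tool_pos: [0.4957, -0.0856, 0.3169]
orientation: [3.139, 0.125, 0.002]
force: [1.6, -0.4, -1.0]
opening: 0.0098
```

Run:
```python
from h import *
show();go(.4969,-.0852,.1464,4.5)
```

```text
t 45.45 grasp [ 0.496  -0.0856  0.1499] phi 4.54 tilt 0.08 F [ 1.6 -0.4 -1. ] T [ 0.02 -0.38  0.01] open 0.0098 q6 1.22
turn 0.001 = 1x 0.0008; shift [ 1.  -0.3  3.5] = 1x [ 1.  -0.3  3.5]
```

Contact on the −x flank (Fx +1.6), so I shift +x.

Call:
{"op": "apply_moves", "data": {
  "deltas": [
    [0,[1,0,0],0],
    [0,[0,0,0],0]
  ]
}}

```text
t: 45.7
tool_pos: [0.4965, -0.0854, 0.3164]
orientation: [-3.139, -0.125, 0.0]
force: [1.0, 0.5, -2.0]
opening: 0.0099
```

Call:
{"op": "apply_moves", "data": {
  "deltas": [
    [0,[0.5,0,1],0],
    [0,[0,0,0],0]
  ]
}}

```text
t: 45.95
tool_pos: [0.497, -0.0854, 0.3154]
orientation: [-3.139, -0.125, -0.0]
force: [1.1, 0.4, -1.8]
opening: 0.0099
```

Call:
{"op": "apply_moves", "data": {
  "deltas": [
    [0,[0,0,1],0],
    [0,[0,0,0],0]
  ]
}}

```text
t: 46.2
tool_pos: [0.4971, -0.0854, 0.3147]
orientation: [3.139, 0.125, 0.001]
force: [1.5, 0.2, -0.8]
opening: 0.0098
```

Run:
```python
from h import *
show()
```

```text
t 46.20 grasp [ 0.4973 -0.0854  0.1477] phi 4.54 tilt 0.05 F [ 1.5  0.2 -0.8] T [ 0.06 -0.39 -0.01] open 0.0098 q6 1.22
```

Call:
{"op": "apply_moves", "data": {
  "deltas": [
    [0,[0.8,0,0],0],
    [0,[0,0,0],0]
  ]
}}

```text
t: 46.45
tool_pos: [0.4977, -0.0853, 0.3143]
orientation: [-3.139, -0.125, 0.001]
force: [1.4, -0.0, -0.9]
opening: 0.0099
```

Call:
{"op": "apply_moves", "data": {
  "deltas": [
    [0,[0.4,0,0.6],0],
    [0,[0,0,0],0]
  ]
}}

```text
t: 46.7
tool_pos: [0.498, -0.0853, 0.3137]
orientation: [-3.139, -0.125, 0.001]
force: [1.2, 1.0, -2.2]
opening: 0.0096
```

Call:
{"op": "apply_moves", "data": {
  "deltas": [
    [0,[0,0,0.6],0],
    [0,[0,0,0],0]
  ]
}}

```text
t: 46.95
tool_pos: [0.4981, -0.0853, 0.3134]
orientation: [-3.139, -0.125, -0.0]
force: [0.0, 0.2, 0.2]
opening: 0.0098
```

Run:
```python
from h import *
show()
```

```text
t 46.95 grasp [ 0.4982 -0.0853  0.1464] phi 4.54 tilt 0.00 F [0.  0.2 0.2] T [ 0.04  0.01 -0.03] open 0.0098 q6 1.22
```

Seat height 146.4 is reached exactly with Fx = 0. I press lightly and hold.

Call:
{"op": "apply_moves", "data": {
  "deltas": [
    [0,[0,0,0.5],0],
    [0,[0,0,0],0],
    [0,[0,0,0],0],
    [0,[0,0,0],0],
    [0,[0,0,0],0]
  ]
}}

```text
t: 47.58
tool_pos: [0.4983, -0.0853, 0.3133]
orientation: [3.139, 0.125, 0.001]
force: [-0.4, 1.5, 5.2]
opening: 0.0101
```

Call:
{"op": "apply_moves", "data": {
  "deltas": [
    [0,[0,0,0],0],
    [0,[0,0,0],0],
    [0,[0,0,0],0],
    [0,[0,0,0],0],
    [0,[0,0,0],0]
  ]
}}

```text
t: 48.2
tool_pos: [0.4983, -0.0853, 0.3134]
orientation: [3.139, 0.125, 0.001]
force: [-0.3, 1.4, 5.3]
opening: 0.0097
```

Call:
{"op": "apply_moves", "data": {
  "deltas": [
    [0,[0,0,0],0],
    [0,[0,0,0],0],
    [0,[0,0,0],0],
    [0,[0,0,0],0],
    [0,[0,0,0],0]
  ]
}}

```text
t: 48.82
tool_pos: [0.4983, -0.0853, 0.3133]
orientation: [3.139, 0.125, 0.001]
force: [-0.3, 0.4, 6.3]
opening: 0.0097
```

Run:
```python
from h import *
show()
y=-.0877+.165*.058; print(y,.6134+(.1856-y)*.058,.6145+(.1743-y)*.0543)
```

```text
t 48.83 grasp [ 0.4984 -0.0853  0.1463] phi 4.54 tilt 0.04 F [-0.3  0.4  6.3] T [ 0.18  0.45 -0.04] open 0.0097 q6 1.22
-0.07813 0.62869634 0.6282069490000001
```

Call:
{"op": "apply_moves", "data": {
  "deltas": [
    [0,[0,0,-20],0],
    [0,[0,0,-50],0],
    [0,[0,0,-55],0],
    [0,[0,0,0],0.022],
    [0,[0,0,0],0]
  ]
}}

```text
t: 49.45
tool_pos: [0.4979, -0.0853, 0.4364]
orientation: [-3.14, -0.09, 0.003]
force: [-0.0, -0.3, -2.8]
opening: 0.0101
```

Call:
{"op": "apply_moves", "data": {
  "deltas": [
    [0,[45,0,0],0],
    [0,[45,0,0],0],
    [0,[40,0,0],0],
    [0,[0,0,0],0],
    [0,[0,0,0],0]
  ]
}}

```text
t: 50.08
tool_pos: [0.6274, -0.0778, 0.435]
orientation: [-3.139, -0.09, 0.007]
force: [-0.3, -0.2, -3.3]
opening: 0.0101
```

Run:
```python
from h import *
show();go(.629,-.078,.1706,3.3)
```

```text
t 50.08 grasp [ 0.6266 -0.0777  0.268 ] phi 3.30 tilt 0.27 F [-0.3 -0.2 -3.3] T [ 0.04  0.07 -0.01] open 0.0101 q6 1.31
turn 0.000 = 1x 0.0000; shift [ 2.4  0.5 97.4] = 2x [ 1.2  0.2 48.7]
```

Call:
{"op": "apply_moves", "data": {
  "deltas": [
    [0,[1.5,0.5,10],0],
    [0,[0,0,15],0],
    [0,[0,0,10],0],
    [0,[0,0,8],0],
    [0,[0,0,0],0]
  ]
}}

```text
t: 50.7
tool_pos: [0.6291, -0.0783, 0.3937]
orientation: [-3.14, -0.09, 0.003]
force: [0.7, -0.6, -2.1]
opening: 0.0095
```

Run:
```python
from h import *
show();go(.629,-.078,.1706,3.3)
```

```text
t 50.70 grasp [ 0.6289 -0.0782  0.2267] phi 3.28 tilt 0.09 F [ 0.7 -0.6 -2.1] T [ 0.03  0.03 -0.04] open 0.0095 q6 1.31
turn -0.000 = 1x -0.0004; shift [ 0.1 -0.2 56.1] = 1x [ 0.1 -0.2 56.1]
```

Feet are straddling the bar freely (feet at 127 mm). Lowering further.

Call:
{"op": "apply_moves", "data": {
  "deltas": [
    [0,[0,0,15],0],
    [0,[0,0,15],0],
    [0,[0,0,12],0],
    [0,[0,0,10],0],
    [0,[0,0,0],0]
  ]
}}

```text
t: 51.32
tool_pos: [0.6291, -0.0782, 0.3413]
orientation: [-3.14, -0.09, 0.003]
force: [0.0, 0.1, -3.1]
opening: 0.0094
```

Call:
{"op": "apply_moves", "data": {
  "deltas": [
    [0,[0,0,1.5],0],
    [0,[0,0,0],0],
    [0,[0,0,0],0]
  ]
}}

```text
t: 51.7
tool_pos: [0.6296, -0.0783, 0.3418]
orientation: [3.14, 0.09, 0.001]
force: [0.3, -0.3, -2.6]
opening: 0.0096
```

Call:
{"op": "apply_moves", "data": {
  "deltas": [
    [0,[0,0,1],0],
    [0,[0,0,0],0]
  ]
}}

```text
t: 51.95
tool_pos: [0.6294, -0.0783, 0.3402]
orientation: [-3.14, -0.09, 0.0]
force: [0.8, -0.4, -1.7]
opening: 0.0097
```

Run:
```python
from h import *
show()
```

```text
t 51.95 grasp [ 0.6294 -0.0783  0.1732] phi 3.28 tilt 0.01 F [ 0.8 -0.4 -1.7] T [ 0.01  0.02 -0.1 ] open 0.0097 q6 1.31
```

Call:
{"op": "apply_moves", "data": {
  "deltas": [
    [0,[0,0,1.5],0],
    [0,[0,0,0],0]
  ]
}}

```text
t: 52.2
tool_pos: [0.6294, -0.0783, 0.3385]
orientation: [-3.14, -0.09, 0.001]
force: [-1.0, 0.1, -2.3]
opening: 0.0097
```

Call:
{"op": "apply_moves", "data": {
  "deltas": [
    [0,[0,0,1],0],
    [0,[0,0,0],0]
  ]
}}

```text
t: 52.45
tool_pos: [0.6295, -0.0783, 0.3379]
orientation: [3.14, 0.09, 0.0]
force: [0.0, -0.0, -2.1]
opening: 0.0097
```

Call:
{"op": "apply_moves", "data": {
  "deltas": [
    [0,[0,0,0.5],0],
    [0,[0,0,0],0]
  ]
}}

```text
t: 52.7
tool_pos: [0.6295, -0.0783, 0.3377]
orientation: [3.14, 0.09, 0.0]
force: [-0.9, 0.7, 1.3]
opening: 0.0099
```

Run:
```python
from h import *
show()
```

```text
t 52.70 grasp [ 0.6295 -0.0783  0.1707] phi 3.28 tilt 0.02 F [-0.9  0.7  1.3] T [ 0.02  0.28 -0.05] open 0.0099 q6 1.31
```

Call:
{"op": "apply_moves", "data": {
  "deltas": [
    [0,[0,0,-0.3],0],
    [14,[0,0,0],0],
    [20,[0,0,0],0],
    [30,[0,0,0],0],
    [30,[0,0,0],0]
  ]
}}

```text
t: 53.32
tool_pos: [0.6294, -0.0783, 0.3376]
orientation: [3.14, 0.09, 0.0]
force: [0.6, 0.2, -0.0]
opening: 0.0297
```

Call:
{"op": "apply_moves", "data": {
  "deltas": [
    [30,[0,0,-15],0],
    [30,[0,0,-40],0],
    [30,[0,0,-50],0],
    [30,[0,0,0],0],
    [30,[0,0,0],0]
  ]
}}

```text
t: 53.95
tool_pos: [0.6294, -0.0782, 0.4435]
orientation: [3.14, 0.09, 0.002]
force: [-1.2, 0.2, -0.1]
opening: 0.03
```

Call:
{"op": "apply_moves", "data": {
  "deltas": [
    [30,[0,0,0],-0.173],
    [30,[0,0,0],-0.173],
    [30,[0,0,0],-0.173],
    [30,[0,0,0],-0.173],
    [30,[0,0,0],-0.173]
  ]
}}

```text
t: 54.58
tool_pos: [0.6291, -0.0782, 0.4406]
orientation: [-2.808, -1.405, 0.004]
force: [-0.4, 0.6, 0.3]
opening: 0.0298
```

Call:
{"op": "apply_moves", "data": {
  "deltas": [
    [30,[0,0,0],-0.173],
    [30,[0,0,0],-0.173],
    [30,[0,0,0],-0.173],
    [30,[0,0,0],-0.174],
    [30,[0,0,0],0]
  ]
}}

```text
t: 55.2
tool_pos: [0.6292, -0.0782, 0.4409]
orientation: [-2.171, -2.267, 0.002]
force: [-0.1, -0.5, -1.1]
opening: 0.0302
```

Run:
```python
from h import *
show();go(.4097,.3615,.20,92.6)
```

```text
t 55.20 grasp [ 0.6287 -0.0781  0.2739] phi 92.49 tilt 0.16 F [-0.1 -0.5 -1.1] T [-0.06 -0.11 -0.02] open 0.0302 q6 -0.25
turn -0.002 = 1x -0.0019; shift [ 449.1 -198.8   73.9] = 8x [ 56.1 -24.9   9.2]
```

Call:
{"op": "apply_moves", "data": {
  "deltas": [
    [30,[56,-25,0],0],
    [30,[56,-25,0],0],
    [30,[56,-25,0],0],
    [30,[56,-25,0],0],
    [30,[56,-25,0],0]
  ]
}}

```text
t: 55.82
tool_pos: [0.4907, 0.1973, 0.4419]
orientation: [-2.177, -2.264, 0.001]
force: [0.2, 0.9, 0.2]
opening: 0.0298
```

Call:
{"op": "apply_moves", "data": {
  "deltas": [
    [30,[56,-25,0],0],
    [30,[56,-25,0],0],
    [30,[56,-25,0],0],
    [30,[0,0,35],0],
    [30,[0,0,35],0]
  ]
}}

```text
t: 56.45
tool_pos: [0.4088, 0.3613, 0.3714]
orientation: [2.174, 2.267, -0.0]
force: [1.4, -0.2, 0.5]
opening: 0.03
```

Call:
{"op": "apply_moves", "data": {
  "deltas": [
    [30,[0,0,0],0],
    [30,[0,0,0],0],
    [30,[0,0,0],0]
  ]
}}

```text
t: 56.82
tool_pos: [0.4103, 0.3605, 0.3746]
orientation: [2.173, 2.268, 0.005]
force: [-0.2, 1.1, 0.6]
opening: 0.0301
```

Run:
```python
from h import *
show();go(.4097,.3615,.1085,92.6)
```

```text
t 56.83 grasp [0.4107 0.3608 0.2076] phi 92.47 tilt 0.17 F [-0.2  1.1  0.6] T [-0.02 -0.07 -0.07] open 0.0301 q6 0.58
turn -0.002 = 1x -0.0023; shift [ 0.8 -1.  99.1] = 2x [ 0.4 -0.5 49.6]
```

Call:
{"op": "apply_moves", "data": {
  "deltas": [
    [30,[1,-1,25],0],
    [30,[0,0,25],0],
    [30,[0,0,0],0],
    [30,[0,0,20],0],
    [30,[0,0,20],0]
  ]
}}

```text
t: 57.45
tool_pos: [0.4093, 0.3617, 0.2831]
orientation: [2.172, 2.27, 0.004]
force: [-0.6, -0.1, 0.3]
opening: 0.0302
```

Call:
{"op": "apply_moves", "data": {
  "deltas": [
    [30,[0,0,9],0],
    [30,[0,0,0],0],
    [30,[0,0,0],0]
  ]
}}

```text
t: 57.82
tool_pos: [0.409, 0.3616, 0.2745]
orientation: [2.171, 2.27, 0.002]
force: [0.3, -0.2, 0.3]
opening: 0.0302
```

Call:
{"op": "apply_moves", "data": {
  "deltas": [
    [0,[0,0,0],0],
    [0,[0,0,0],0],
    [0,[0,0,0],0],
    [0,[0,0,0],0],
    [0,[0,0,0],0]
  ]
}}

```text
t: 58.45
tool_pos: [0.4088, 0.3614, 0.2739]
orientation: [2.171, 2.27, 0.001]
force: [-0.8, -0.5, 3.6]
opening: 0.0101
```

Run:
```python
from h import *
show()
```

```text
t 58.45 grasp [0.4088 0.3615 0.1069] phi 92.55 tilt 0.03 F [-0.8 -0.5  3.6] T [-0.09  0.12  0.  ] open 0.0101 q6 0.59
```

Call:
{"op": "apply_moves", "data": {
  "deltas": [
    [0,[0,0,-30],0],
    [0,[0,0,-40],0],
    [0,[0,0,-50],0],
    [0,[0,0,-40],0],
    [0,[0,0,0],0]
  ]
}}

```text
t: 59.08
tool_pos: [0.4093, 0.3618, 0.4371]
orientation: [2.171, 2.269, 0.01]
force: [0.5, 1.0, -3.2]
opening: 0.0098
```

Run:
```python
from h import *
show()
ims={n:viewer.read_camera(n) for n in K};im=ims["side"];g=pose()[0]-[0,0,.167]
for n in ims:cv2.imwrite(f"pics/{n}9.png",ims[n])
uv=proj("side",[g])[0].astype(int);o=uv-[40,25];print(o)
a=cv2.resize(im[o[1]:o[1]+66,o[0]:o[0]+66],None,fx=6,fy=6,interpolation=cv2.INTER_CUBIC)
b=cv2.resize(im[150:282,220:352],None,fx=3,fy=3,interpolation=cv2.INTER_CUBIC)
t=cv2.resize(ims["top"][140:240,240:438],None,fx=4,fy=4,interpolation=cv2.INTER_CUBIC)[:200*1+200]
t=cv2.resize(t,(792,400))[:204+196]
c=np.vstack([np.hstack([a,b]),cv2.resize(ims["top"][190:240,250:448],None,fx=4,fy=4,interpolation=cv2.INTER_CUBIC)]);print(c.shape)
cv2.imwrite("pics/s9.png",c)
L=[(-.0595,-.005,.107),(.0595,-.005,.107),(-.0343,-.005,0),(.0343,-.005,0)]
print(np.round((proj("side",leafpts(L,0,.1))-o+.5)*6-.5))
```

```text
t 59.08 grasp [0.4101 0.3624 0.2701] phi 92.55 tilt 0.36 F [ 0.5  1.  -3.2] T [ 0.01 -0.11 -0.  ] open 0.0098 q6 0.59
[361  65]
(596, 792, 3)
[[172. 176.]
 [329. 123.]
 [185. 336.]
 [273. 303.]]
```

View pics/s9.png

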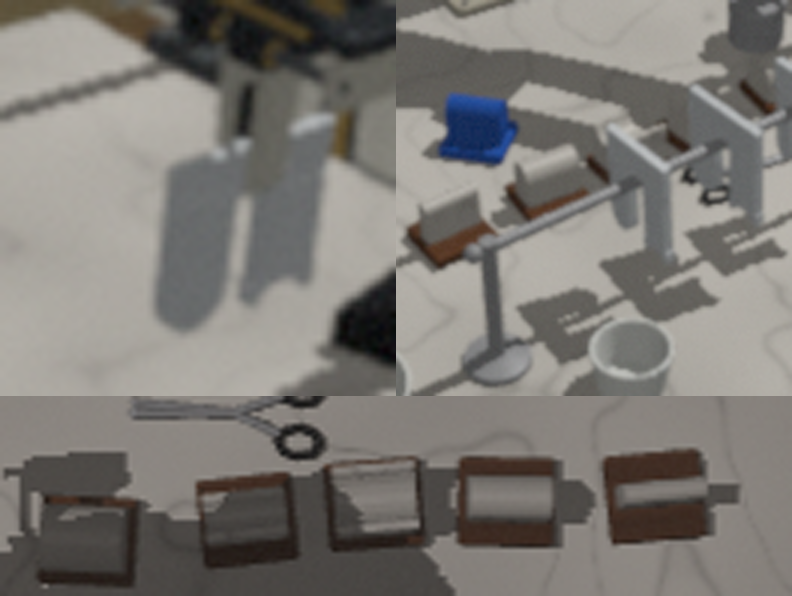

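The zoom shows all four finished or held leaves fine, but **sample e has been knocked**. Its plinth is now at zoom (38–135, 497–585), about 19 mm to +y and 14 mm to −x of where it was. The other samples are unchanged. I refit e with a shade-robust colour ratio.

```bash
cat >> h.py <<'E'
def brown(im):
    f=im.astype(float);r=(f[...,2]-f[...,0])/(f[...,2]+f[...,0]+8);return np.clip((r-.08)/.18,0,1)
def ov(im,fn,k,ps,x0,y0,w=44,h=40,z=9):
    out=[]
    for p in ps:
        q=cv2.convertScaleAbs(cv2.resize(im[y0:y0+h,x0:x0+w],None,fx=z,fy=z,interpolation=cv2.INTER_CUBIC),alpha=1.6)
        if p is not None:
            for B in(box(.066,.072,0,.014),slab(k)):
                T=np.round(((proj("top",place(B,*p))-[x0,y0]+.5)*z-.5)*16).astype(np.int32)
                cv2.polylines(q,[cv2.convexHull(T)],True,(0,255,0),1,cv2.LINE_AA,4)
        out.append(q)
    cv2.imwrite(fn,np.hstack(out))
E
python3 - <<'E'
from h import *
ims={n:cv2.imread(f"pics/{n}9.png") for n in K}
for k,p in dict(P0,e=(.443,.127)).items():
    for v in(("top",),("top","side")):print(k,v,*[np.round(q,4) for q in fitsample(ims,k,p[:2],v)])
p=fitsample(ims,"e",(.443,.127))[0];ov(ims["top"],"pics/e9.png","e",[p,None],250,202)
i0=cv2.imread("pics/top0.png");print([(k,np.round(fitsample({"top":i0},k,p[:2])[0],4)) for k,p in P0.items()])
E
```

```text
e ('top',) [ 0.4421  0.1282 -0.0506] 52.2878
e ('top', 'side') [ 0.4423  0.1287 -0.0592] 153.4149
b ('top',) [0.4557 0.0071 0.098 ] 71.6517
b ('top', 'side') [0.4555 0.0081 0.0858] 244.3667
d ('top',) [ 0.4665 -0.0874  0.067 ] 63.0544
d ('top', 'side') [ 0.4663 -0.0868  0.0474] 228.5757
c ('top',) [ 0.4668 -0.1868 -0.0316] 38.7044
c ('top', 'side') [ 0.4664 -0.185  -0.0447] 192.9276
a ('top',) [ 0.4691 -0.2991  0.0773] 28.925
a ('top', 'side') [ 0.4685 -0.2968  0.0747] 140.3583
[('e', array([ 0.4573,  0.1074, -0.0547])), ('b', array([0.4557, 0.0073, 0.0956])), ('d', array([ 0.4664, -0.0876,  0.0712])), ('c', array([ 0.4666, -0.1874, -0.0569])), ('a', array([ 0.469 , -0.2987,  0.0754]))]
```

View pics/e9.png

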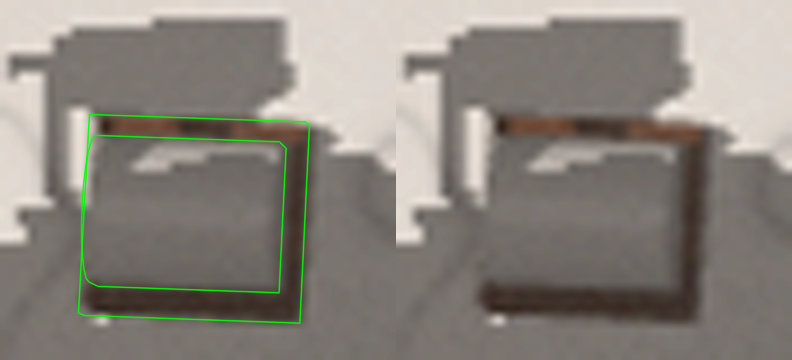

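Fit matches the picture well: sample e is now at (0.442, 0.128) with yaw −3°. I use the half-turned orientation (φ = 177°), so the round leg points toward the rail and away from the tin.

Call:
{"op": "apply_moves", "data": {
  "deltas": [
    [0,[0,0,-15],0],
    [0,[0,0,0],-0.184],
    [0,[0,0,0],-0.184],
    [0,[0,0,0],-0.184],
    [0,[0,0,0],-0.184]
  ]
}}

```text
t: 59.8
tool_pos: [0.4086, 0.3612, 0.4476]
orientation: [-1.2, -2.902, 0.003]
force: [0.1, -0.1, -2.8]
opening: 0.0096
```

Call:
{"op": "apply_moves", "data": {
  "deltas": [
    [0,[0,0,0],-0.184],
    [0,[0,0,0],-0.184],
    [0,[0,0,0],-0.184],
    [0,[0,0,0],-0.184],
    [0,[0,0,0],0]
  ]
}}

```text
t: 60.42
tool_pos: [0.4086, 0.3613, 0.4477]
orientation: [-0.087, -3.139, 0.002]
force: [-0.1, -0.2, -2.9]
opening: 0.0098
```

Run:
```python
from h import *
show();go(.4764,.1264,.20,177);print(atz("top",(255,262),.05))
```

```text
t 60.42 grasp [0.4083 0.3611 0.2807] phi 176.83 tilt 0.11 F [-0.1 -0.2 -2.9] T [ 0.01 -0.14 -0.01] open 0.0098 q6 -0.89
turn -0.003 = 1x -0.0031; shift [ -80.3 -230.8   80.7] = 4x [-20.1 -57.7  20.2]
[0.33467622 0.16956202 0.05      ]
```

Call:
{"op": "apply_moves", "data": {
  "deltas": [
    [0,[-20,-57,0],0],
    [0,[-20,-57,0],0],
    [0,[-20,-57,0],0],
    [0,[-20,-57,0],0],
    [0,[0,0,0],0]
  ]
}}

```text
t: 61.05
tool_pos: [0.477, 0.1256, 0.4482]
orientation: [-0.102, -3.139, 0.002]
force: [0.1, 1.2, -2.3]
opening: 0.01
```

Call:
{"op": "apply_moves", "data": {
  "deltas": [
    [0,[0,0,40],0],
    [0,[0,0,35],0],
    [0,[0,0,0],0],
    [0,[0,0,0],0],
    [0,[0,0,0],0]
  ]
}}

```text
t: 61.68
tool_pos: [0.4767, 0.1298, 0.3758]
orientation: [0.086, 3.137, 0.001]
force: [-0.1, -0.2, -2.3]
opening: 0.0099
```

Run:
```python
from h import *
show();go(.4764,.1264,.1469,177)
```

```text
t 61.67 grasp [0.4773 0.1299 0.2088] phi 176.87 tilt 0.19 F [-0.1 -0.2 -2.3] T [ 0.05 -0.13 -0.04] open 0.0099 q6 -1.35
turn -0.002 = 1x -0.0022; shift [ 0.7 -3.5 61.9] = 2x [ 0.3 -1.8 30.9]
```

Call:
{"op": "apply_moves", "data": {
  "deltas": [
    [0,[0.7,-3.5,0],0],
    [0,[0,0,20],0],
    [0,[0,0,20],0],
    [0,[0,0,12],0],
    [0,[0,0,0],0]
  ]
}}

```text
t: 62.3
tool_pos: [0.475, 0.1257, 0.321]
orientation: [-0.086, -3.139, 0.0]
force: [0.2, -0.2, -2.5]
opening: 0.0096
```

Call:
{"op": "apply_moves", "data": {
  "deltas": [
    [0,[0,0,1.5],0],
    [0,[0,0,0],0],
    [0,[0,0,0],0]
  ]
}}

```text
t: 62.68
tool_pos: [0.4755, 0.1259, 0.3207]
orientation: [0.085, 3.14, 0.0]
force: [-1.0, 1.0, -3.0]
opening: 0.01
```

Call:
{"op": "apply_moves", "data": {
  "deltas": [
    [0,[0,0,1.5],0],
    [0,[0,0,0],0]
  ]
}}

```text
t: 62.92
tool_pos: [0.4752, 0.1259, 0.3185]
orientation: [-0.085, -3.14, 0.0]
force: [-0.3, 0.2, -3.0]
opening: 0.01
```

Run:
```python
from h import *
show();go(.4764,.1264,.1469,177)
```

```text
t 62.92 grasp [0.4752 0.1259 0.1515] phi 176.89 tilt 0.01 F [-0.3  0.2 -3. ] T [ 0.1  -0.13  0.01] open 0.0100 q6 -1.36
turn -0.002 = 1x -0.0019; shift [-1.2  0.6  4.6] = 1x [-1.2  0.6  4.6]
```

Call:
{"op": "apply_moves", "data": {
  "deltas": [
    [0,[-1,0,1],0],
    [0,[0,0,0],0]
  ]
}}

```text
t: 63.18
tool_pos: [0.4763, 0.1258, 0.3175]
orientation: [-0.085, -3.14, 0.0]
force: [-0.1, -0.3, -2.8]
opening: 0.01
```

Call:
{"op": "apply_moves", "data": {
  "deltas": [
    [0,[0,0,1.2],0],
    [0,[0,0,0],0]
  ]
}}

```text
t: 63.42
tool_pos: [0.4762, 0.1258, 0.3162]
orientation: [-0.085, -3.14, 0.0]
force: [-0.5, 0.4, -2.0]
opening: 0.0099
```

Call:
{"op": "apply_moves", "data": {
  "deltas": [
    [0,[0,0,0.8],0],
    [0,[0,0,0],0]
  ]
}}

```text
t: 63.68
tool_pos: [0.4763, 0.1258, 0.3155]
orientation: [-0.085, -3.14, 0.0]
force: [-0.1, -0.0, -1.8]
opening: 0.0098
```

Run:
```python
from h import *
show()
```

```text
t 63.67 grasp [0.4762 0.1258 0.1485] phi 176.89 tilt 0.01 F [-0.1 -0.  -1.8] T [ 0.02 -0.14 -0.04] open 0.0098 q6 -1.36
```

Call:
{"op": "apply_moves", "data": {
  "deltas": [
    [0,[0,0,0.7],0],
    [0,[0,0,0],0]
  ]
}}

```text
t: 63.92
tool_pos: [0.4763, 0.1258, 0.3148]
orientation: [-0.085, -3.14, 0.0]
force: [-0.3, 0.2, -2.7]
opening: 0.0099
```

Call:
{"op": "apply_moves", "data": {
  "deltas": [
    [0,[0,0,0.5],0],
    [0,[0,0,0],0]
  ]
}}

```text
t: 64.18
tool_pos: [0.4763, 0.1258, 0.3145]
orientation: [-0.085, -3.14, -0.0]
force: [-1.7, 1.0, -0.8]
opening: 0.0096
```

Run:
```python
from h import *
show()
```

```text
t 64.17 grasp [0.4763 0.1258 0.1475] phi 176.89 tilt 0.00 F [-1.7  1.  -0.8] T [ 0.07  0.1  -0.02] open 0.0096 q6 -1.36
```

Contact at 147.5 (expected 146.9) with Fx −1.7, so I nudge toward −x, which is +x for the tool.

Call:
{"op": "apply_moves", "data": {
  "deltas": [
    [0,[0.5,0,0],0],
    [0,[0,0,0.4],0],
    [0,[0,0,0],0]
  ]
}}

```text
t: 64.55
tool_pos: [0.4759, 0.1258, 0.3142]
orientation: [0.085, 3.14, 0.0]
force: [-0.9, 0.6, 0.8]
opening: 0.0099
```

Call:
{"op": "apply_moves", "data": {
  "deltas": [
    [0,[0,0,0.4],0],
    [0,[0,0,0],0]
  ]
}}

```text
t: 64.8
tool_pos: [0.476, 0.1259, 0.3142]
orientation: [0.085, 3.14, 0.0]
force: [-1.1, -0.4, 5.7]
opening: 0.0098
```

Run:
```python
from h import *
show()
```

```text
t 64.80 grasp [0.4761 0.1259 0.1472] phi 176.89 tilt 0.05 F [-1.1 -0.4  5.7] T [-0.06  0.46  0.02] open 0.0098 q6 -1.36
```

Call:
{"op": "apply_moves", "data": {
  "deltas": [
    [0,[0.3,0,0],0],
    [0,[0,0,0],0],
    [0,[0,0,0],0],
    [0,[0,0,0],0],
    [0,[0,0,0],0]
  ]
}}

```text
t: 65.42
tool_pos: [0.4758, 0.1259, 0.3142]
orientation: [0.085, 3.139, 0.0]
force: [-0.9, -1.7, 5.7]
opening: 0.0098
```

Call:
{"op": "apply_moves", "data": {
  "deltas": [
    [0,[0,0,0],0],
    [0,[0,0,0],0],
    [0,[0,0,0],0],
    [0,[0,0,0],0],
    [0,[0,0,0],0]
  ]
}}

```text
t: 66.05
tool_pos: [0.4758, 0.1259, 0.3142]
orientation: [0.085, 3.139, 0.0]
force: [-1.2, -0.3, 5.3]
opening: 0.0096
```

Call:
{"op": "apply_moves", "data": {
  "deltas": [
    [0,[0,0,0],0],
    [0,[0,0,0],0],
    [0,[0,0,0],0],
    [0,[0,0,0],0],
    [0,[0,0,0],0]
  ]
}}

```text
t: 66.68
tool_pos: [0.4758, 0.1259, 0.3142]
orientation: [0.085, 3.139, 0.0]
force: [0.0, -0.6, 5.9]
opening: 0.0098
```

Run:
```python
from h import *
show()
```

```text
t 66.67 grasp [0.476  0.1259 0.1472] phi 176.89 tilt 0.08 F [ 0.  -0.6  5.9] T [-0.07  0.31 -0.01] open 0.0098 q6 -1.36
```

Call:
{"op": "apply_moves", "data": {
  "deltas": [
    [0,[0,0,-20],0],
    [0,[0,0,-50],0],
    [0,[0,0,-55],0],
    [0,[0,0,0],-0.112],
    [0,[0,0,0],0]
  ]
}}

```text
t: 67.3
tool_pos: [0.4755, 0.1259, 0.4382]
orientation: [0.09, -3.14, -0.0]
force: [-0.0, -0.6, -2.9]
opening: 0.01
```

Call:
{"op": "apply_moves", "data": {
  "deltas": [
    [0,[-45,0,0],0],
    [0,[-45,0,0],0],
    [0,[-45,0,0],0],
    [0,[0,0,0],0],
    [0,[0,0,0],0]
  ]
}}

```text
t: 67.92
tool_pos: [0.6099, 0.1336, 0.4364]
orientation: [0.088, -3.137, 0.001]
force: [0.1, 0.5, -2.8]
opening: 0.0097
```

Run:
```python
from h import *
show();go(.616,.1365,.1699,183.3)
```

```text
t 67.92 grasp [0.6093 0.1335 0.2694] phi -176.79 tilt 0.22 F [ 0.1  0.5 -2.8] T [ 0.04 -0.13  0.03] open 0.0097 q6 -1.49
turn -0.002 = 1x -0.0015; shift [-6.9  2.6 99.5] = 2x [-3.4  1.3 49.8]
```

Call:
{"op": "apply_moves", "data": {
  "deltas": [
    [0,[-6,2.6,0],0],
    [0,[0,0,12],0],
    [0,[0,0,12],0],
    [0,[0,0,12],0],
    [0,[0,0,0],0]
  ]
}}

```text
t: 68.55
tool_pos: [0.6155, 0.1365, 0.4005]
orientation: [0.09, -3.137, 0.001]
force: [-0.3, 0.3, -2.5]
opening: 0.01
```

Run:
```python
from h import *
show();go(.616,.1365,.1699,183.3)
```

```text
t 68.55 grasp [0.615  0.1364 0.2335] phi -176.70 tilt 0.19 F [-0.3  0.3 -2.5] T [ 0.08 -0.14  0.04] open 0.0100 q6 -1.49
turn 0.000 = 1x 0.0001; shift [-1.   0.  63.6] = 2x [-0.5  0.  31.8]
```

Call:
{"op": "apply_moves", "data": {
  "deltas": [
    [0,[0,0,15],0],
    [0,[0,0,15],0],
    [0,[0,0,15],0],
    [0,[0,0,10],0],
    [0,[0,0,0],0]
  ]
}}

```text
t: 69.18
tool_pos: [0.6157, 0.1365, 0.346]
orientation: [0.09, -3.138, 0.0]
force: [0.7, -0.5, -2.0]
opening: 0.0099
```

Call:
{"op": "apply_moves", "data": {
  "deltas": [
    [0,[0,0,1],0],
    [0,[0,0,0],0],
    [0,[0,0,0],0]
  ]
}}

```text
t: 69.55
tool_pos: [0.6163, 0.1366, 0.3472]
orientation: [-0.091, 3.139, 0.0]
force: [0.2, 0.9, -2.3]
opening: 0.01
```

Call:
{"op": "apply_moves", "data": {
  "deltas": [
    [0,[0,0,1.5],0],
    [0,[0,0,0],0]
  ]
}}

```text
t: 69.8
tool_pos: [0.616, 0.1366, 0.3449]
orientation: [0.091, -3.14, -0.0]
force: [-0.0, 0.3, -2.8]
opening: 0.0098
```

Run:
```python
from h import *
show()
```

```text
t 69.80 grasp [0.616  0.1366 0.1779] phi -176.69 tilt 0.02 F [-0.   0.3 -2.8] T [ 0.09 -0.16  0.03] open 0.0098 q6 -1.49
```

8 mm left to the rest height (169.9).

Call:
{"op": "apply_moves", "data": {
  "deltas": [
    [0,[0,0,3],0],
    [0,[0,0,3],0],
    [0,[0,0,0],0]
  ]
}}

```text
t: 70.18
tool_pos: [0.6159, 0.1365, 0.3385]
orientation: [0.091, -3.139, 0.0]
force: [-0.2, -0.3, -2.6]
opening: 0.0097
```

Call:
{"op": "apply_moves", "data": {
  "deltas": [
    [0,[0,0,1],0],
    [0,[0,0,0],0]
  ]
}}

```text
t: 70.42
tool_pos: [0.6161, 0.1366, 0.3381]
orientation: [0.091, -3.14, -0.0]
force: [0.2, 0.2, -3.5]
opening: 0.0095
```

Call:
{"op": "apply_moves", "data": {
  "deltas": [
    [0,[0,0,0.7],0],
    [0,[0,0,0],0]
  ]
}}

```text
t: 70.68
tool_pos: [0.6161, 0.1366, 0.3374]
orientation: [0.091, -3.14, -0.0]
force: [-0.9, 0.7, -3.3]
opening: 0.0099
```

Run:
```python
from h import *
show()
```

```text
t 70.67 grasp [0.6161 0.1366 0.1704] phi -176.69 tilt 0.00 F [-0.9  0.7 -3.3] T [ 0.09 -0.16 -0.05] open 0.0099 q6 -1.49
```

Call:
{"op": "apply_moves", "data": {
  "deltas": [
    [0,[0,0,0.6],0],
    [0,[0,0,0],0]
  ]
}}

```text
t: 70.92
tool_pos: [0.6161, 0.1366, 0.3372]
orientation: [-0.091, 3.14, 0.0]
force: [-1.3, -0.9, 0.9]
opening: 0.01
```

Call:
{"op": "apply_moves", "data": {
  "deltas": [
    [0,[0,0,0.6],0],
    [0,[0,0,0],0]
  ]
}}

```text
t: 71.18
tool_pos: [0.6161, 0.1366, 0.3371]
orientation: [-0.091, 3.14, 0.0]
force: [-3.8, -0.1, 6.2]
opening: 0.0098
```

Run:
```python
from h import *
show()
```

```text
t 71.17 grasp [0.6163 0.1366 0.1701] phi -176.69 tilt 0.04 F [-3.8 -0.1  6.2] T [-0.09  0.67 -0.01] open 0.0098 q6 -1.49
```

Resting on the bar. I release with a small opening (post nearby), rise, and check.

Call:
{"op": "apply_moves", "data": {
  "deltas": [
    [0,[0,0,-0.6],0],
    [13,[0,0,0],0],
    [17,[0,0,0],0],
    [20,[0,0,0],0],
    [20,[0,0,0],0]
  ]
}}

```text
t: 71.8
tool_pos: [0.6161, 0.1366, 0.3367]
orientation: [0.091, -3.14, 0.0]
force: [0.3, -0.9, 0.2]
opening: 0.0197
```

Call:
{"op": "apply_moves", "data": {
  "deltas": [
    [20,[0,0,-10],0],
    [20,[0,0,-40],0],
    [20,[0,0,-50],0],
    [20,[0,0,-50],0],
    [20,[0,0,0],0]
  ]
}}

```text
t: 72.42
tool_pos: [0.6165, 0.1367, 0.4941]
orientation: [-0.09, 3.13, 0.002]
force: [0.6, -0.2, 0.0]
opening: 0.0198
```

Call:
{"op": "apply_moves", "data": {
  "deltas": [
    [20,[55,20,0],0],
    [20,[55,40,0],0],
    [20,[40,60,0],0],
    [20,[0,60,0],0],
    [20,[0,0,0],0]
  ]
}}

```text
t: 73.05
tool_pos: [0.4648, 0.3002, 0.4859]
orientation: [0.098, -3.139, -0.001]
force: [-0.5, -0.9, -0.9]
opening: 0.0201
```

Run:
```python
from h import *
show()
ims={n:viewer.read_camera(n) for n in K}
for n in ims:cv2.imwrite(f"pics/{n}10.png",ims[n])
for k,p in dict(P0,e=(.442,.128)).items():print(k,*[np.round(q,4) for q in fitsample(ims,k,p[:2])])
t=cv2.resize(ims["top"][138:240,245:445],None,fx=4,fy=3,interpolation=cv2.INTER_CUBIC)
s=cv2.resize(ims["side"][140:240,230:430],None,fx=4,fy=2.9,interpolation=cv2.INTER_CUBIC)
c=np.vstack([t,s]);print(c.shape);cv2.imwrite("pics/fin.png",c)
```

```text
t 73.05 grasp [0.4646 0.3002 0.3189] phi -176.41 tilt 0.08 F [-0.5 -0.9 -0.9] T [ 0.08 -0.13  0.04] open 0.0201 q6 -1.15
e [ 0.4426  0.1282 -0.0549] 47.5852
b [0.4559 0.0076 0.1036] 73.9149
d [ 0.4665 -0.0876  0.0762] 67.9394
c [ 0.4668 -0.1868 -0.0323] 82.6822
a [ 0.469  -0.2989  0.0724] 27.325
(596, 800, 3)
```

View pics/fin.png

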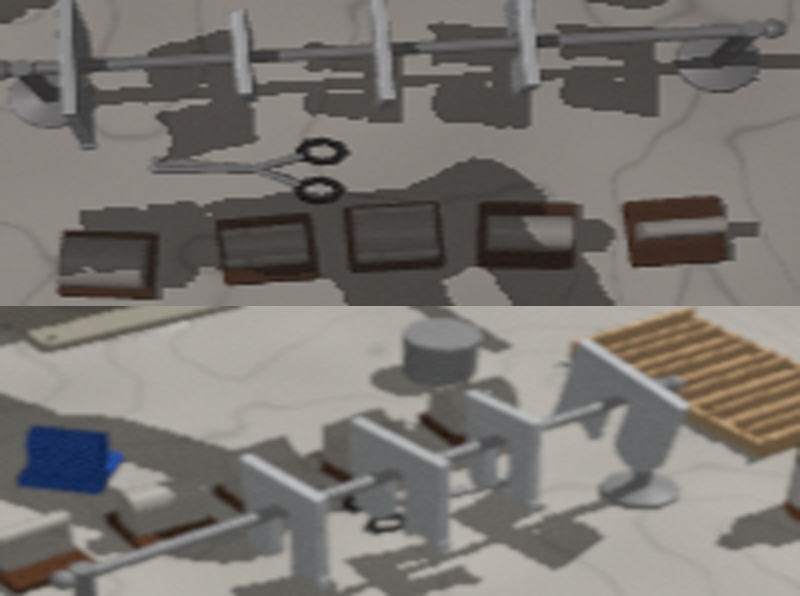

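All four leaves hang across the bar behind e, b, d and c, the samples have not moved since, and the arm is clear. Handing in.

```bash
python3 -c "
from plant import order
print(order.close_job())"
```

```text
the job is handed in; nothing more can be done
None
```

I matched all four leaves in the tray to their samples, hung them on the rail behind those samples, and handed the job in at about 73 s. Leaf_a was absent, so sample_a has no leaf.

- **Order and fit:** I went b, c, d, e. I picked out each sample by its width and shape in the pictures instead of trying every leaf on every sample. Each leaf was then lowered by force onto its own sample: round foot in the cove for b and d, hollow foot on the nose for c and e. All four bottomed out within 0.3 mm of the expected seated height. Sideways force was near zero, and I held each one still for about 1.5–2 s.
- **Knocked sample:** sample_e was knocked about 2 cm during the run. I measured it again, tested leaf_e on it there, and hung leaf_e behind its new place.
- **Last checks:** the final pictures show all four leaves across the bar, hanging roughly level, each behind its sample. Final fits put every sample within 1 mm of the place I used for it, and the gripper was clear.
- **Imperfections:**
  - Leaf_e hangs about 2 mm to one side of the computed line, on purpose, to keep the finger off the rail post.
  - One shaded picture gave a wrong yaw for sample_d; an overlay showed it had not moved.
  - I centred only leaf_b on the bar by touch; the other three went on from computed positions.

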